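# Jack the pump cover up to the red pointer

## Task

Fit the loose crank handle fully down on the screw jack's flat-sided drive shaft, feeling gently for the flats, and wind it clockwise until the rim of the yellow jack pan is level with the top of the red pointer. Never force the crank, keep the pump cover lying in the pan, do not shift the pointer or the other things on the bench, and leave the crank sitting on the shaft.

Things in the scene. Friction and masses are not known exactly. Their poses are not given: they have to be found in the camera images.
- drive_nose (a point): Centre of the flat top of the fixed jack's vertical drive shaft, 96 mm above the bench; z up, y towards the lifting ram (axis 170 mm away). Top down: round nose 14 mm dia, 6 mm long; flat-sided tang of 24 x 16 mm section, 22 mm long. The tang's angle (any) is NOT given by this frame: it must be found by feel or seen. It is stiff: turns at about 0.3 N m, light rubbing does not turn it, it stays where left.
- drive_seat (a point): Centre of the top of the fixed round collar (50 mm dia) at the foot of the drive shaft, 28 mm under the nose's top, on the shaft's axis: a fully seated crank rests on it with its hub's underside. Turning the shaft clockwise seen from above raises the ram, 16 mm per turn. Under the collar is a grey gear case, 80 mm square, its top 6 mm below this point.
- crank: Loose crank handle, 0.36 kg, standing on its hub. Origin: centre of the hub's underside; z up, x along the arm. Hub: steel block 40 mm square (sides along x, y), 62 mm tall; in its underside an oblong socket, 27.5 mm along x, 19.5 mm along y, 30 mm deep. Arm 18 mm wide, 34 to 44 mm up, along +x to an upright orange grip 62 mm from the hub's axis. Hold the hub across its y faces to fit it.
- crank_knob (a point): A point on the axis of the crank's orange grip, 74 mm above the hub's underside, 62 mm from the hub's axis along +x. The grip is a round sleeve 24 mm in diameter, from 46 to 92 mm above the hub's underside, that spins freely on its pin, so a gripper holding it can keep its heading while it goes round.
- pan_rim (a point): Centre of the jack's round yellow pan (90 mm outside diameter, on top of the ram), at the height of the top edge of its rim. It moves straight up and down with the ram.
- pointer_tip (a point): Inner end of the top face of the red pointer blade (12 mm wide) beside the pan, 3 mm outside the pan's rim, on a post 68 mm beyond the ram's axis. Its height is the height to set; it starts 15 to 45 mm above the rim.
- cover: Loose brass pump cover, about 0.6 kg, a disc 72 mm in diameter with a central boss, 34 mm tall overall, lying in the pan. Origin: centre of its underside.
- ball_center (a point): Centre of the black rubber valve ball, 44 mm in diameter, resting on the brass seat ring.
- seat: Loose brass seat ring, 52 mm outside, 10 mm high, under the ball. Origin: centre of its underside.
- drain_cock: Loose brass drain cock, about 95 mm long, 50 mm high. Origin: under its middle.
- grease_tin: Loose green tin, 66 mm in diameter, 70 mm tall. Origin: centre of its underside.
- tappet_nut: Loose steel tappet screw standing on its 32 mm head, 66 mm tall. Origin: centre of its underside.
- spanner: Loose steel spanner, 190 mm long, lying flat. Origin: under its middle.
- gland: Loose copper gland ring, 70 mm outside, 12 mm high. Origin: centre of its underside.
Things that resemble listed ones, but are neither listed nor needed, are in the scene too. Of the things shaped like the crank, the dark steel one is meant.

How it is judged:
By the outcome, as a careful person would: the job done as asked, in the order asked, and still so for the second after the job is handed in, with the robot touching nothing.
It also fails if it takes over 72 s, if anything falls off the work surface, if the arm or the gripper's body presses on something with over 40 N, if the wrist force passes 120 N, or if a joint passes its speed limit or range.

## Robot

A 7-joint arm with a two-finger parallel gripper is mounted at the origin on the work surface. World frame = base frame: x ahead of the robot, y to its left, z up, the work surface at z = 0. Lengths are in m, angles in rad, forces in N, time in s.
With the tool pointing down it reaches from about 0.4 to 0.875 m from the base axis. Payload 6.5 kg.
Tool frame: the origin (TCP) lies midway between the tips of the shut fingers; the grasp point (between the pads) lies 19 mm behind it (env.tcp_to_grasp is the distance from the TCP to the grasp point, in m); z points along the fingers, y is the direction in which the jaws open and shut (so a half turn about z gives the same grasp; the last joint's range is limited). The gripper opens to 85 mm and grips with 20 to 120 N. Pads are 22 mm wide; open, the fingers measure 114 mm over their backs; the gripper's body (76 mm by 85 mm) begins 54 mm behind the grasp point. The pads swing forward as they close: fully open they stand 13 mm farther back than shut.
Start: joints at [-0.066, 0.536, -0.004, 1.538, 0.003, 1.067, -0.071], TCP at [0.65, 0, 0.231] pointing down, gripper open.
Joint ranges: [-2.7, 2.7], [-0.37, 2.16], [-1.27, 1.26], [0.24, 2.4], [-1.31, 4.45], [0.19, 1.91], [-2.76, 2.76]. Speed limits (rad/s): [2.39, 2.39, 3.14, 3.14, 3.14, 3.14, 3.14].

## Interface

Orientations are given as a unit quaternion [x, y, z, w].
In Python, from rig import env gives the robot as it stands.
- The arm moves only by the shell command python3 -m crank 'ROWS' [FORCE]. ROWS is JSON, a list of rows, each a list of 3 entries, a list of its own where there are three numbers: the turn, a rotation vector about the world's x, y, z in units of 6 degrees (1.0 is 6 degrees), then the shift along the world's x, y, z in units of 25 mm (1.0 is 25 mm), then the opening, from 0 (shut) to 1 (fully open). A call has exactly 5 rows; each row is the pose to reach, as a shift and turn from the pose measured when the call began; what a row does not reach only later rows make up. A row lasts 1/12 s, in which the tool goes at most 41.7 mm and 7.16 degrees, less where a joint would pass 70% of its speed; a pose out of reach is approached as far as the arm can. A call with a gripper value outside its range is refused whole. The fingers move at their own pace and stop on an object; FORCE is the grip in N (left out, the last holds). Time passes only in rows, so rows that repeat a pose let the fingers close, or fill a call up. It gives the time, the measured TCP pose, the force and the opening at its end, in the units of the state.
- env.observe(): the state, without advancing time (a new reading comes with each control period).
- env.camera(name): name is "scene" or "side" or "wrist"; returns a dict with "frame" (480x640x3 uint8, blue, green, red), "range_z" (480x640 float32, m along the optical axis (not along the pixel's ray), 0 where there is no reading), "mtx" (3x3 intrinsics, pixels), "extrinsics" (4x4, takes a point from camera to world coordinates). Camera axes: x right, y down, z forward; pixel columns grow to the right and rows downward; lengths in m; the calibration is good to about 2 mm. A picture is of the moment at which its call begins.
- env.finish_job(): hands the job in, once; it reports no verdict.
The state is a dict: "time": time; "joint_pos": joint angles; "joint_velocities": joint speeds; "joint_efforts": joint torques, N m; "position": TCP position; "ee_rot": TCP orientation; "force": force on the tool from outside, world axes, zero at the start; "moment": the same for the moment, N m; "finger_gap": finger opening in m.
Only numpy, scipy, OpenCV 4.12 (cv2) and the standard library are available. Lean on these libraries where they do the work, as an engineer would, in place of code of your own. Each camera call takes 0.05 s, during which the arm holds its last target.

## Working session

There is one attempt and no reset: what is moved stays moved. The work goes in short steps, Python scripts to look and compute and a shell command to move; the robot and the scene stay as the last step left them, time stands still between calls to the robot, and variables do not carry over. Pictures are saved under pics/ and viewed, and the job is handed in when it is done.

```bash
ls; mkdir -p pics; python3 - <<'E'
from rig import env
import cv2,json
s=env.observe();print({k:(v if not hasattr(v,'tolist') else v.tolist()) for k,v in s.items()})
for n in ("scene","side","wrist"):
    c=env.camera(n);cv2.imwrite(f"pics/{n}0.png",c["frame"]);print(n,c["mtx"],c["extrinsics"])
E
```

```text
pics
{'time': 0.0, 'joint_pos': [-0.06617887697516585, 0.537184271402251, -0.004439685269962203, 1.538878486042611, 0.002578222580787945, 1.0672967883694107, -0.07118866514006422], 'joint_velocities': [-0.002053686276886131, -0.003010613637662225, -0.0007891593382140392, -0.0004972112940382868, 0.0006186008364178565, -0.0006944945364204293, 0.0012137493840245384], 'joint_efforts': [-0.0004515758246270707, -58.33980917930603, 1.0486570000648499, -25.909724235534668, 0.012392093776725233, 0.009441243018954992, -7.873088634369196e-06], 'position': [0.6493620291403844, -2.5495974252444143e-05, 0.23039925312305456], 'ee_rot': [0.7070879259435453, 0.7071250876091761, -0.0006602072645777071, -0.0005827391680291333], 'force': [0.17454445299931404, -0.5805781229135504, 0.4803627507376822], 'moment': [-0.003571300609472404, 0.008682710330058104, -0.042196620691297204], 'finger_gap': 0.0854559814775079}
scene [[489.32619976   0.         312.51410244]
 [  0.         489.32619976 246.20422142]
 [  0.           0.           1.        ]] [[-0.27783718  0.61023032 -0.74190663  1.30509105]
 [ 0.96056
[... 182 characters left out ...]
1893754]
 [  0.         500.48664078 241.49346106]
 [  0.           0.           1.        ]] [[ 0.92021004 -0.2077267   0.33175758  0.21854344]
 [-0.39119683 -0.51699552  0.76136763 -0.84460563]
 [ 0.0133608  -0.83040066 -0.5570065   0.630712  ]
 [ 0.          0.          0.          1.        ]]
wrist [[432.75906672   0.         323.02394847]
 [  0.         432.75906672 234.67975205]
 [  0.           0.           1.        ]] [[ 9.99997362e-01  7.97060334e-04 -2.15433580e-03  6.49903555e-01]
 [ 1.34236875e-04 -9.56542944e-01 -2.91591458e-01  7.39890987e-02]
 [-2.29313069e-03  2.91590400e-01 -9.56540527e-01  3.74289830e-01]
 [ 0.00000000e+00  0.00000000e+00  0.00000000e+00  1.00000000e+00]]
```

View pics/scene0.png

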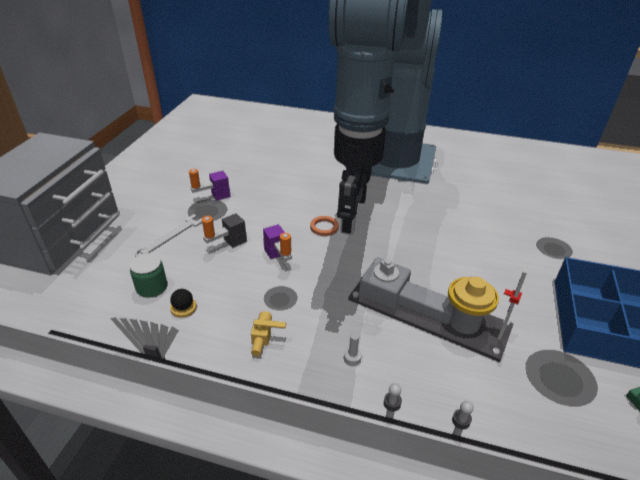

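View pics/side0.png

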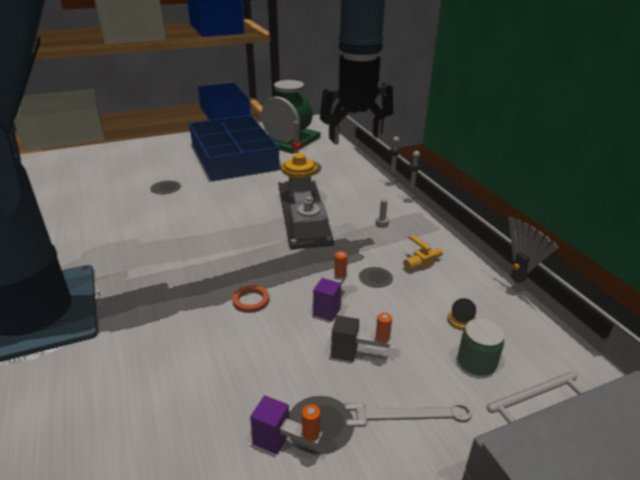

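View pics/wrist0.png

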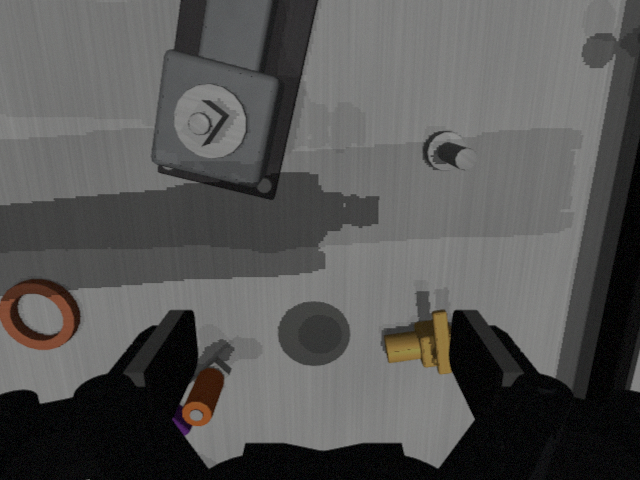

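The crank-shaped things in the scene image are purple at (219,186), dark at (234,230) and purple at (275,240). The dark one is meant, so I'll check it with a crop and measure.

```bash
cat > h.py <<'E'
import numpy as np,cv2
from rig import env
def cloud(c):
    z=c["range_z"];v,u=np.indices(z.shape);K=c["mtx"]
    p=np.stack([(u-K[0,2])/K[0,0]*z,(v-K[1,2])/K[1,1]*z,z],-1)
    E=c["extrinsics"];w=p@E[:3,:3].T+E[:3,3];w[z<=0]=np.nan
    return w
def ray(c,u,v,h):
    K=c["mtx"];E=c["extrinsics"];d=E[:3,:3]@np.array([(u-K[0,2])/K[0,0],(v-K[1,2])/K[1,1],1]);o=E[:3,3]
    return o+d*(h-o[2])/d[2]
def crop(f,x0,y0,x1,y1,name,s):
    cv2.imwrite("pics/"+name,cv2.resize(f[y0:y1,x0:x1],None,fx=s,fy=s,interpolation=cv2.INTER_CUBIC))
E
python3 - <<'E'
from h import *
S=env.camera("scene");D=env.camera("side");W=env.camera("wrist")
a=cv2.resize(S["frame"][195:265,180:300],None,fx=4,fy=4,interpolation=2)
b=cv2.resize(D["frame"][250:390,290:430],(480,480),interpolation=2)[:280]
c=cv2.resize(W["frame"][40:200,140:290],(480,512),interpolation=2)
crop(S["frame"],180,180,300,270,"crS.png",6)
crop(D["frame"],290,240,430,380,"crD.png",4)
crop(W["frame"],140,40,290,200,"crW.png",3.7)
for n,c,(x0,y0,x1,y1) in(("S",S,(185,200,260,260)),("D",D,(320,300,400,370))):
    P=cloud(c);h=cv2.cvtColor(c["frame"],cv2.COLOR_BGR2HSV)
    m=np.zeros(h.shape[:2],bool);m[y0:y1,x0:x1]=1
    dark=m&(P[...,2]>0.057)&(P[...,2]<0.068)&(h[...,2]<110)
    q=P[dark];print(n,"dark top",len(q),np.nanmedian(q,0));
    if len(q)>5: r=cv2.minAreaRect(q[:,:2].astype(np.float32)*1000);print(r)
    o=m&(h[...,0]<14)&(h[...,1]>150)&(h[...,2]>90)
    q=P[o&(P[...,2]>0.088)];print("orange top",len(q),q.mean(0) if len(q) else 0, np.nanmax(P[o][:,2]))
P=cloud(W)
for u,v in((200,122),(232,100),(240,140),(165,165),(260,80)):print((u,v),P[v,u])
h=cv2.cvtColor(W["frame"],cv2.COLOR_BGR2HSV)
for lo,hi in((.093,.1),(.085,.0925),(.06,.0645),(.0655,.071)):
    m=np.zeros(P.shape[:2],bool);m[40:200,140:290]=1
    m&=(P[...,2]>lo)&(P[...,2]<hi);q=P[m]
    if len(q)>4:print(lo,len(q),q.mean(0),cv2.minAreaRect(q[:,:2].astype(np.float32)*1000))
E
```

```text
S dark top 209 [ 0.49576938 -0.299406    0.06174874]
((510.1898193359375, -310.82159423828125), (42.29044723510742, 78.78581237792969), 54.95349884033203)
orange top 26 [ 0.5462831  -0.33654779  0.09110916] 0.09338938217308534
D dark top 510 [ 0.49489181 -0.30925311  0.06140028]
((514.6307373046875, -318.51251220703125), (42.532711029052734, 92.15812683105469), 56.76332473754883)
orange top 95 [ 0.54166913 -0.34223474  0.09109056] 0.09411131415577134
(200, 122) [0.57356659 0.06260938 0.09843796]
(232, 100) [0.58844367 0.07576923 0.07019754]
(240, 140) [0.59213306 0.04933319 0.06905102]
(165, 165) [0.53576986 0.03110184 0.06201176]
(260, 80) [0.60688283 0.08875403 0.06358868]
0.093 414 [0.57249048 0.06184403 0.09691133] ((571.0651245117188, 61.57041931152344), (15.78281021118164, 13.509926795959473), 7.449968338012695)
0.085 632 [0.57367592 0.06205201 0.09072237] ((571.9248046875, 61.67803955078125), (24.426273345947266, 16.43631362915039), 51.851741790771484)
0.06 8238 [0.57348513 0.06386693 0.06290179] ((572.3545532226562, 61.857948303222656), (78.96208953857422, 79.19218444824219), 76.126708984375)
0.0655 2970 [0.57411188 0.06263727 0.06913932] ((570.5647583007812, 63.01036071777344), (49.445343017578125, 53.59877014160156), 53.01136016845703)
```

View crops.

View pics/crW.png

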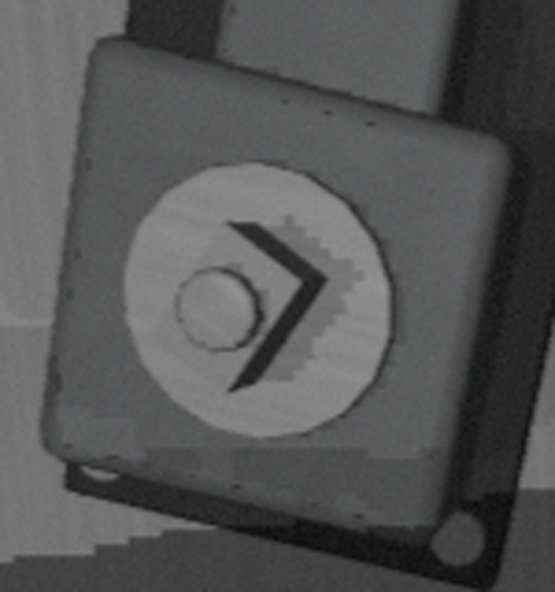

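View pics/crD.png

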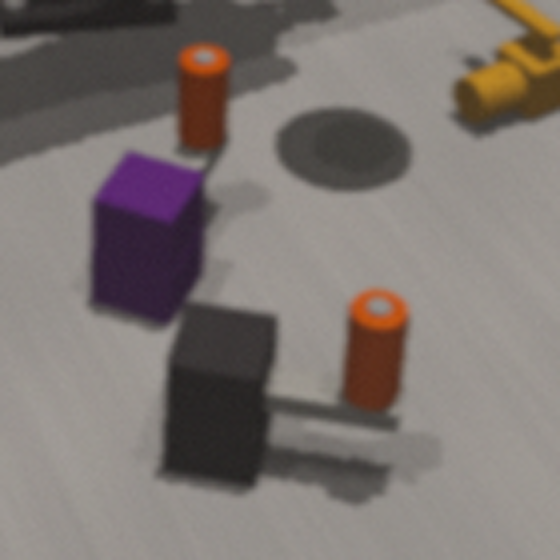

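View pics/crS.png

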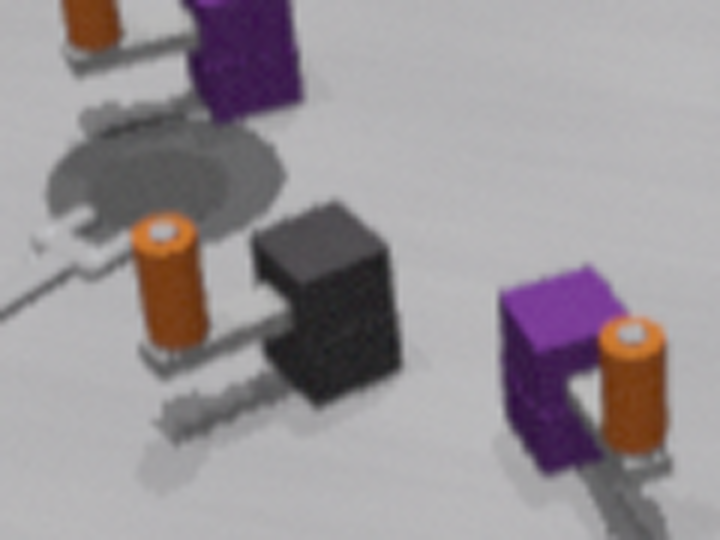

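```bash
python3 - <<'E'
from h import *
S=env.camera("scene");D=env.camera("side")
for c,q,g in((S,[(335,202),(388,246),(307,283),(253,240)],(163,232)),(D,[(193,307),(277,318),(266,377),(174,370)],(380,304))):
    o,s=((180,180),6) if c is S else ((290,240),4)
    f=lambda p:ray(c,p[0]/s+o[0]-.4,p[1]/s+o[1]-.4,0.062)[:2]
    Q=np.array([f(p) for p in q]);G=ray(c,g[0]/s+o[0]-.4,g[1]/s+o[1]-.4,0.092)[:2]
    C=Q.mean(0);print(C,G,np.linalg.norm(G-C),np.degrees(np.arctan2(*(G-C)[::-1])))
    e=np.roll(Q,-1,0)-Q;print(np.linalg.norm(e,axis=1),np.degrees(np.arctan2(e[:,1],e[:,0]))%90)
    # mask-based grip
    P=cloud(c);h=cv2.cvtColor(c["frame"],cv2.COLOR_BGR2HSV)
    m=(h[...,1]<70)&(h[...,2]<90)&(abs(P[...,2]-.062)<.003)&(np.hypot(P[...,0]-C[0],P[...,1]-C[1])<.035)
    p=P[m];print("mask",len(p),cv2.minAreaRect(p[:,:2].astype(np.float32)*1000), p.mean(0))
P=cloud(S);h=cv2.cvtColor(S["frame"],cv2.COLOR_BGR2HSV)
for n,c in(("S",S),("D",D)):
    P=cloud(c);h=cv2.cvtColor(c["frame"],cv2.COLOR_BGR2HSV)
    near=(np.hypot(P[...,0]-.615,P[...,1]-.227)<.12)
    red=near&((h[...,0]<5)|(h[...,0]>172))&(h[...,1]>150);q=P[red]
    print(n,"red",len(q),np.nanmean(q,0),np.nanpercentile(q[:,2],[2,50,90,98]))
    y=near&(h[...,0]>18)&(h[...,0]<30)&(h[...,1]>150);q=P[y];print("yel",len(q),q.mean(0),np.percentile(q[:,2],[2,25,50,75,98]))
crop(S["frame"],430,250,540,350,"panS.png",6)
crop(D["frame"],260,130,340,250,"panD.png",5)
E
```

```text
[ 0.49329788 -0.29933113] [ 0.54074533 -0.3378123 ] 0.06109059463366266 -39.04299024588372
[0.03657217 0.03624564 0.03566997 0.03758419] [56.00594922 56.50359606 58.12578132 57.89879491]
mask 175 ((494.2225036621094, -300.8415222167969), (40.66189956665039, 38.615570068359375), 52.55462646484375) [ 0.49634719 -0.29924042  0.06185251]
[ 0.49374985 -0.30633419] [ 0.54456895 -0.33775897] 0.05975028753026252 -31.73121989871715
[0.03526798 0.03511931 0.03696397 0.03821536] [56.8625033  56.55565427 61.60502956 54.22654769]
mask 415 ((492.5381164550781, -305.3703308105469), (42.12118911743164, 39.94129943847656), 53.53206253051758) [ 0.49233035 -0.30577189  0.06156764]
S red 102 [0.63132998 0.28964338 0.12385136] [0.11794638 0.12451808 0.12603551 0.12722889]
yel 679 [0.63293895 0.22433117 0.09482046] [0.08490081 0.08937437 0.09297448 0.09557292 0.11923545]
D red 44 [0.62558231 0.28435049 0.12172238] [0.1126017  0.12315114 0.12502772 0.12614231]
yel 519 [0.60533986 0.20951986 0.0984936 ] [0.08459034 0.09138885 0.09873012 0.10119998 0.12214567]
```

```bash
python3 -m crank '[[[0,0,0.9],[-0.6,-1.2,0],0.9],[[0,0,1.8],[-1.2,-2.4,0],0.9],[[0,0,2.8],[-1.9,-3.6,0],0.8],[[0,0,3.7],[-2.5,-4.8,0],0.8],[[0,0,4.6],[-3.1,-6,0],0.8]]' 40; python3 -m crank '[[[0,0,0.9],[-0.6,-1.2,0],0.8],[[0,0,1.8],[-1.2,-2.4,0],0.8],[[0,0,2.8],[-1.8,-3.6,0],0.8],[[0,0,3.7],[-2.4,-4.8,0],0.8],[[0,0,4.6],[-3.1,-6,0],0.8]]'; python3 - <<'E'
from h import *
s=env.observe();print(s["position"],s["joint_pos"],s["time"])
W=env.camera("wrist");cv2.imwrite("pics/w1.png",W["frame"])
P=cloud(W);h=cv2.cvtColor(W["frame"],cv2.COLOR_BGR2HSV)
m=(abs(P[...,2]-.062)<.003)&(np.hypot(P[...,0]-.4935,P[...,1]+.303)<.035)&(h[...,1]<90);q=P[m]
print(len(q),q.mean(0),cv2.minAreaRect(q[:,:2].astype(np.float32)*1000))
m=(abs(P[...,2]-.091)<.003)&(np.hypot(P[...,0]-.543,P[...,1]+.338)<.03);q=P[m];print("grip",len(q),q.mean(0) if len(q) else 0)
E
```

```text
time: 0.82
position: [0.5714, -0.1513, 0.2312]
ee_rot: [0.516, 0.857, -0.0, 0.0]
force: [-0.7, -1.1, 0.7]
finger_gap: 0.0682
time: 1.23
position: [0.4934, -0.3027, 0.2315]
ee_rot: [0.294, 0.956, -0.0, 0.0]
force: [0.7, -0.9, 0.2]
finger_gap: 0.0684
[ 0.49341491 -0.30266345  0.23147029] [ 0.57679356  0.4192063  -0.1369429   1.72718879  0.06633727  0.99873971
  1.38905403] 1.2333
2788 [ 0.49284337 -0.3024088   0.06298909] ((493.3665466308594, -302.84814453125), (40.02553176879883, 40.59231948852539), 54.082820892333984)
grip 706 [ 0.54242099 -0.33827953  0.0925979 ]
```

View pics/w1.png

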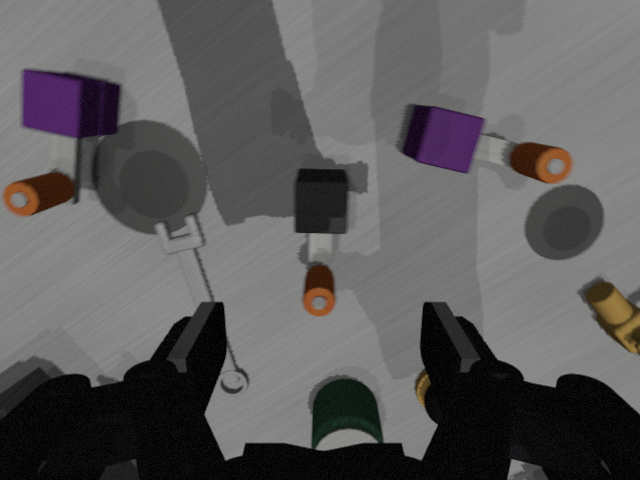

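View pics/panS.png

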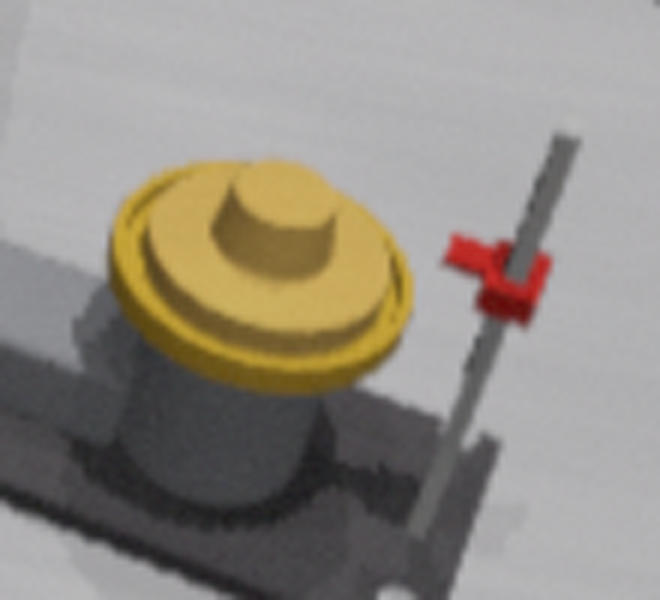

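View pics/panD.png

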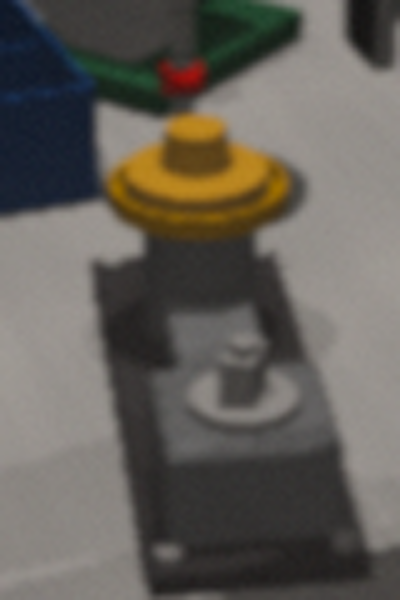

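The wrist view has the dark hub at (321,200) and its grip at (319,300). The purple cranks at (445,137) and (65,105) are clear. The hub top measures 40.0 x 40.6 mm with its centre at (0.4934,-0.3028) and a yaw of -35.9°, which matches the description. I'll descend and grip.

```bash
python3 -m crank '[[[0,0,-0.1],[0,0,-1.0],0.78],[[0,0,-0.3],[0,0,-2.2],0.78],[[0,0,-0.3],[0,0,-3.4],0.78],[[0,0,-0.3],[0,0,-4.6],0.78],[[0,0,-0.3],[0,0,-5.6],0.78]]'; python3 -m crank '[[[0,0,0],[0,0,-0.9],0.78],[[0,0,0],[0,0,-1.7],0.78],[[0,0,0],[0,0,-2.3],0.78],[[0,0,0],[0,0,-2.6],0.78],[[0,0,0],[0,0,-2.6],0.78]]'; python3 -m crank '[[[0,0,0],[0,0,0],0.5],[[0,0,0],[0,0,0],0.4],[[0,0,0],[0,0,0],0.3],[[0,0,0],[0,0,0],0.2],[[0,0,0],[0,0,0],0.2]]' 45
```

```text
time: 1.7
position: [0.4874, -0.311, 0.0895]
ee_rot: [0.311, 0.95, -0.003, -0.001]
force: [-0.1, -0.6, -0.1]
finger_gap: 0.0667
time: 2.12
position: [0.4864, -0.3103, 0.023]
ee_rot: [0.311, 0.95, -0.003, -0.002]
force: [-0.4, 0.3, 0.2]
finger_gap: 0.0667
time: 2.53
position: [0.4879, -0.3104, 0.0243]
ee_rot: [0.311, 0.95, -0.003, -0.001]
force: [1.4, 2.8, 6.1]
finger_gap: 0.0395
```

The TCP drifted about 9 mm along the jaws, but the hub is gripped (gap 39.5 mm). I'll lift it and check.

```bash
python3 -m crank '[[[0,0,0],[0,0,0.4],0.2],[[0,0,0],[0,0,1.2],0.2],[[0,0,0],[0,0,2.4],0.2],[[0,0,0],[0,0,3.6],0.2],[[0,0,0],[0,0,4.6],0.2]]' 60;python3 -m crank '[[[0,0,0],[0,0,0.8],0.2],[[0,0,0],[0,0,1.4],0.2],[[0,0,0],[0,0,1.6],0.2],[[0,0,0],[0,0,1.6],0.2],[[0,0,0],[0,0,1.6],0.2]]'; python3 - <<'E'
from h import *
s=env.observe();print(s["position"],s["ee_rot"],s["force"],s["moment"],s["finger_gap"])
W=env.camera("wrist");cv2.imwrite("pics/w2.png",W["frame"])
D=env.camera("side");cv2.imwrite("pics/d2.png",D["frame"])
E
```

```text
time: 2.95
position: [0.487, -0.3109, 0.1415]
ee_rot: [0.311, 0.95, -0.003, -0.001]
force: [0.3, 0.4, -3.3]
finger_gap: 0.0391
time: 3.37
position: [0.4861, -0.3108, 0.1807]
ee_rot: [0.311, 0.95, -0.003, -0.002]
force: [1.5, -0.6, -4.5]
finger_gap: 0.0391
[ 0.48609521 -0.31079565  0.18074903] [ 0.31148015  0.95024572 -0.00302215 -0.00201329] [ 1.49336818 -0.55072198 -4.47409992] [ 0.05047847  0.0538932  -0.06233848] 0.039096882397766104
```

View pics/w2.png

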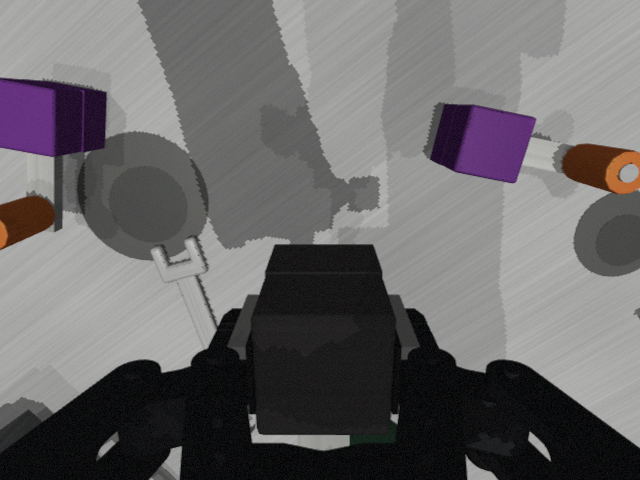

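View pics/d2.png

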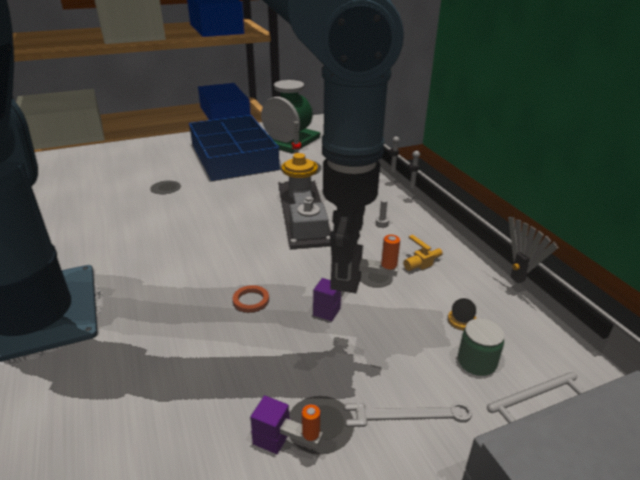

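```bash
cat >> h.py <<'E'
from scipy.spatial.transform import Rotation as R
def toolP(P,s): return (P-np.array(s["position"]))@R.from_quat(s["ee_rot"]).as_matrix()
E
python3 - <<'E'
from h import *
s=env.observe();W=env.camera("wrist");T=toolP(cloud(W),s)
for v in range(235,450,12):print(v,[np.round(T[v,u]*1000,1).tolist() for u in(290,325,360)])
for n in("scene","side"):
    c=env.camera(n);P=cloud(c);h=cv2.cvtColor(c["frame"],cv2.COLOR_BGR2HSV);T=toolP(P,s)
    m=(h[...,0]<14)&(h[...,1]>150)&(abs(T[...,0]+.062)<.03)&(abs(T[...,1])<.03)&(abs(T[...,2]+.05)<.04);q=T[m]
    print(n,len(q), q.mean(0) if len(q) else 0, np.percentile(q,[5,95],axis=0) if len(q) else 0)
E
```

```text
235 [[-24.6, -26.0, 179.3], [-24.7, 1.3, 179.5], [-24.4, 28.6, 178.7]]
247 [[19.6, -13.2, 18.1], [19.7, 0.6, 17.7], [19.0, 14.6, 19.9]]
259 [[19.1, -12.3, 5.8], [19.4, 0.5, 4.9], [19.3, 13.4, 5.3]]
271 [[19.5, -11.4, -7.0], [19.3, 0.5, -6.6], [19.1, 12.4, -6.1]]
283 [[19.4, -10.6, -17.2], [18.9, 0.5, -16.0], [19.4, 11.5, -17.2]]
295 [[19.0, -10.1, -25.1], [19.5, 0.4, -26.2], [19.3, 10.8, -25.9]]
307 [[19.5, -9.4, -34.2], [19.3, 0.4, -33.7], [19.3, 10.2, -33.8]]
319 [[17.8, -9.1, -38.0], [17.5, 0.4, -37.3], [18.2, 9.8, -38.8]]
331 [[14.1, -9.2, -37.8], [14.9, 0.4, -39.3], [14.3, 9.9, -38.2]]
343 [[11.0, -9.2, -38.9], [10.9, 0.4, -38.7], [10.8, 10.0, -38.5]]
355 [[7.2, -9.3, -38.9], [6.8, 0.4, -38.3], [7.0, 10.1, -38.5]]
367 [[3.2, -9.4, -38.7], [3.7, 0.4, -39.4], [4.1, 10.1, -39.9]]
379 [[-1.2, -9.6, -37.9], [-0.7, 0.4, -38.6], [-0.5, 10.3, -39.0]]
391 [[-4.7, -9.6, -38.7], [-4.0, 0.4, -39.6], [-4.6, 10.4, -38.8]]
403 [[-8.3, -9.6, -39.2], [-8.7, 0.4, -38.7], [-8.8, 10.5, -38.5]]
415 [[-12.7, -9.8, -38.8], [-12.8, 0.4, -38.8], [-12.0, 10.5, -39.7]]
427 [[-17.3, -9.9, -38.4], [-17.7, 0.4, -37.9], [-17.4, 10.7, -38.3]]
439 [[-218.7, -30.3, 179.0], [-37.6, 0.5, -20.7], [-192.8, 30.5, 150.5]]
scene 213 [-0.06399168  0.00951049 -0.04860366] [[-0.07138882  0.00303444 -0.06776354]
 [-0.0546297   0.01360059 -0.02774974]]
side 428 [-0.06317072 -0.00853316 -0.04938433] [[-0.07185154 -0.01204962 -0.06767464]
 [-0.0542081   0.00014264 -0.02620321]]
```

Held: the hub centre is at tool x = -0.7 mm and y ≈ 0, with its underside 23.3 mm beyond the TCP. I'll carry it to the shaft and turn by -92°.

```bash
python3 -m crank '[[[0,0,-0.7],[0.1,0.6,0],0.2],[[0,0,-1.7],[0.3,1.6,0],0.2],[[0,0,-2.8],[0.6,2.7,0],0.2],[[0,0,-3.9],[0.9,3.8,0],0.2],[[0,0,-5],[1.1,4.8,0],0.2]]';python3 -m crank '[[[0,0,-1],[0.2,1,0],0.2],[[0,0,-2],[0.4,2,0],0.2],[[0,0,-3.1],[0.7,3.1,0],0.2],[[0,0,-4.2],[1,4.2,0],0.2],[[0,0,-5.2],[1.2,5,0],0.2]]';python3 -m crank '[[[0,0,-1],[0.2,1,0],0.2],[[0,0,-2],[0.4,2,0],0.2],[[0,0,-3],[0.7,3,0],0.2],[[0,0,-4],[1,4,0],0.2],[[0,0,-5],[1.2,4.8,0],0.2]]'; python3 - <<'E'
from h import *
s=env.observe();r=R.from_quat(s["ee_rot"]).as_matrix();print(s["position"],r[:,2],np.degrees(np.arctan2(r[1,0],r[0,0])),s["joint_pos"])
E
```

```text
time: 4.03
position: [0.5143, -0.1886, 0.1798]
ee_rot: [0.549, 0.836, -0.002, -0.003]
force: [0.3, 0.6, -4.5]
finger_gap: 0.0395
time: 4.45
position: [0.5447, -0.0604, 0.1794]
ee_rot: [0.754, 0.656, -0.001, -0.004]
force: [0.1, 0.3, -3.6]
finger_gap: 0.0393
time: 4.87
position: [0.575, 0.0623, 0.1788]
ee_rot: [0.899, 0.437, 0.0, -0.005]
force: [0.6, -0.5, -3.0]
finger_gap: 0.0393
[0.57498961 0.06233605 0.17883402] [-0.00318047  0.008756   -0.99995661] 51.857258949165995 [-0.28759765  0.47936016  0.14201466  1.78472052 -0.09624461  0.88565124
 -0.76597006]
```

```bash
python3 -m crank '[[[-0.08,-0.03,0],[-0.1,0,-0.3],0.2],[[-0.08,-0.03,0],[-0.1,0,-0.7],0.2],[[-0.08,-0.03,0],[-0.1,0,-1.1],0.2],[[-0.08,-0.03,0],[-0.1,0,-1.3],0.2],[[-0.08,-0.03,0],[-0.1,0,-1.3],0.2]]'; python3 - <<'E'
from h import *
s=env.observe();r=R.from_quat(s["ee_rot"]).as_matrix();print(s["position"],r[:,2],np.degrees(np.arctan2(r[1,0],r[0,0])),s["joint_pos"],s["force"])
c=env.camera("wrist");cv2.imwrite("pics/w3.png",c["frame"])
c=env.camera("scene");crop(c["frame"],340,200,500,330,"s3.png",4.5)
c=env.camera("side");crop(c["frame"],260,130,360,260,"d3.png",4.5)
E
```

```text
time: 5.28
position: [0.571, 0.0605, 0.1444]
ee_rot: [0.9, 0.437, -0.002, -0.0]
force: [-0.0, 0.1, -3.7]
finger_gap: 0.0388
[0.571038   0.06048935 0.14438126] [-3.65315635e-03 -8.58580259e-04 -9.99992959e-01] 51.7720567838324 [-0.28933635  0.52066969  0.13980068  1.81748992 -0.09519271  0.81367314
 -0.76932701] [-0.04362249  0.14614621 -3.67209583]
```

View pics/w3.png

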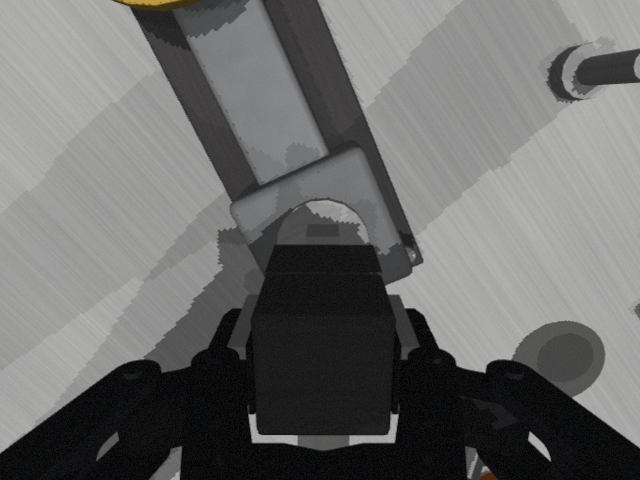

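View pics/s3.png

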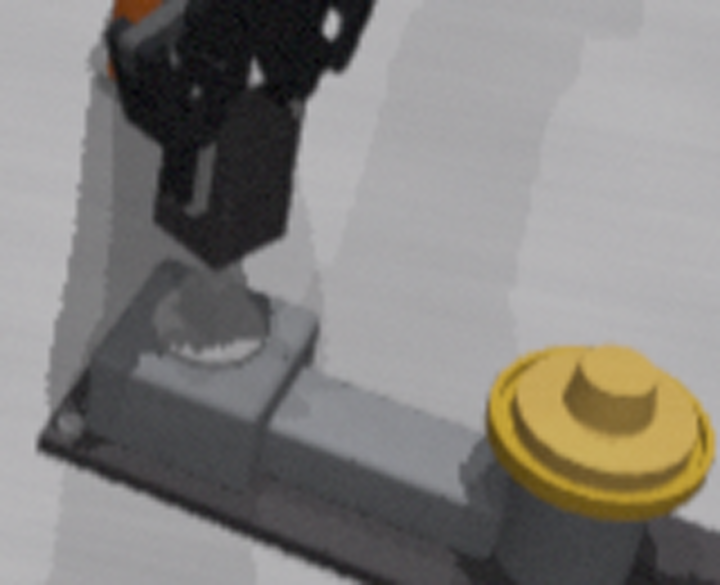

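View pics/d3.png

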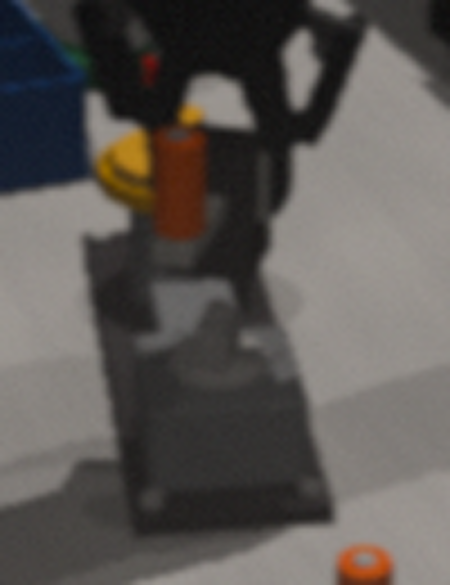

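The wrist view shows the tang's end face at (307-338, 225-237), centred under the hub and square to it. I'll check its distance along tool x.

```bash
python3 - <<'E'
from h import *
s=env.observe();c=env.camera("wrist");P=cloud(c);T=toolP(P,s)
for v in range(208,244,4):print(v,[np.round(T[v,u]*1000,1).tolist() for u in(300,311,322,334,345)])
m=np.zeros(T.shape[:2],bool);m[215:246,280:360]=1
q=T[m&(P[...,2]>.074)&(P[...,2]<.089)];print(len(q),np.percentile(q,[5,50,95],axis=0))
col=(abs(P[...,2]-.068)<.002)&(np.hypot(P[...,0]-.572,P[...,1]-.062)<.03);q=T[col];print(len(q),q[:,0].max(),q[:,1].min(),q[:,1].max())
E
```

```text
208 [[21.3, -11.8, 77.5], [21.3, -6.0, 77.5], [21.0, -0.2, 78.7], [21.5, 6.1, 76.8], [20.8, 11.9, 79.5]]
212 [[19.1, -11.8, 77.6], [19.4, -6.0, 76.7], [19.2, -0.2, 77.4], [19.0, 6.1, 78.0], [18.8, 11.9, 78.8]]
216 [[17.2, -11.8, 76.5], [17.1, -6.0, 76.9], [16.9, -0.2, 77.6], [16.7, 6.1, 78.4], [17.1, 11.9, 77.0]]
220 [[14.8, -11.9, 77.5], [15.1, -6.0, 76.5], [14.9, -0.2, 77.1], [14.7, 6.1, 78.0], [14.8, 11.9, 77.4]]
224 [[12.8, -11.9, 76.6], [12.6, -6.1, 77.5], [13.0, -0.2, 76.1], [12.8, 6.1, 76.7], [12.4, 12.0, 78.3]]
228 [[10.2, -12.0, 78.2], [11.4, -6.0, 74.0], [11.2, -0.2, 74.6], [11.7, 6.0, 73.1], [10.6, 12.0, 76.9]]
232 [[8.2, -12.0, 77.4], [11.3, -5.8, 66.9], [11.7, -0.2, 65.8], [11.9, 5.8, 65.0], [8.4, 12.0, 76.6]]
236 [[5.9, -12.0, 77.5], [11.7, -5.6, 58.8], [11.7, -0.2, 58.8], [12.2, 5.7, 57.3], [5.9, 12.1, 77.5]]
240 [[3.8, -12.0, 77.1], [10.6, -5.5, 55.7], [10.8, -0.2, 55.1], [11.3, 5.6, 53.7], [3.7, 12.1, 77.3]]
268 [[ 0.01132254 -0.00791015  0.05814824]
 [ 0.01161017 -0.00071546  0.0646862 ]
 [ 0.0119129   0.00638356  0.07140989]]
2285 0.024648506218212435 -0.025041461477223897 0.02399861232902734
```

The tang's near face is at tool x = 11.6 mm, so the shaft axis is at x = -0.4 mm and y = -0.6 mm, within 1 mm of the hub axis (play is ±1.75 mm). I'll lower it gently.

```bash
python3 -m crank '[[[0,0,0],[0,0,-0.2],0.2],[[0,0,0],[0,0,-0.5],0.2],[[0,0,0],[0,0,-0.8],0.2],[[0,0,0],[0,0,-1],0.2],[[0,0,0],[0,0,-1],0.2]]'; python3 - <<'E'
from h import *
s=env.observe();r=R.from_quat(s["ee_rot"]).as_matrix();print(s["position"],r[:,2],np.degrees(np.arctan2(r[1,0],r[0,0])),s["force"])
E
```

```text
time: 5.9
position: [0.5717, 0.0615, 0.1201]
ee_rot: [0.9, 0.437, -0.001, -0.0]
force: [-0.6, 0.3, -4.1]
finger_gap: 0.0395
[0.57170675 0.06152392 0.12007885] [-2.07426124e-03 -3.45487001e-05 -9.99997848e-01] 51.80985361267755 [-0.59921989  0.31651065 -4.1063409 ]
```

```bash
python3 - <<'E'
from h import *
s=env.observe();c=env.camera("wrist");P=cloud(c);T=toolP(P,s);print(s["position"])
q=T[(abs(P[...,2]-.068)<.002)&(np.hypot(P[...,0]-.572,P[...,1]-.062)<.03)];print(len(q),q[:,0].max(),q[:,1].min(),q[:,1].max())
m=np.zeros(T.shape[:2],bool);m[200:246,280:360]=1
q=T[m&(P[...,2]>.074)&(P[...,2]<.089)];print(len(q),np.percentile(q,[5,50,95],axis=0) if len(q) else 0)
E
python3 -m crank '[[[0,0,0],[-0.02,-0.03,-0.05],0.2],[[0,0,0],[-0.02,-0.03,-0.1],0.2],[[0,0,0],[-0.02,-0.03,-0.2],0.2],[[0,0,0],[-0.02,-0.03,-0.3],0.2],[[0,0,0],[-0.02,-0.03,-0.4],0.2]]'; python3 - <<'E'
from h import *
s=env.observe();print(s["position"],s["force"],s["moment"])
E
```

```text
[0.57170675 0.06152392 0.12007885]
1978 0.025285857352407515 -0.022019047877693286 0.022970677772914692
40 [[ 0.0119962  -0.00620085  0.04384744]
 [ 0.01222742  0.00096314  0.04505842]
 [ 0.01250576  0.00717818  0.04601208]]
time: 6.37
position: [0.5717, 0.0608, 0.1106]
ee_rot: [0.9, 0.437, -0.0, -0.0]
force: [-0.8, -0.1, -3.6]
finger_gap: 0.0394
[0.57171761 0.06084643 0.11063465] [-0.77450634 -0.05146553 -3.64838204] [-0.0255211   0.04021695 -0.01242397]
```

The underside is at about 0.087, below the tang's top, with no contact force, so the flats have been found. I'll continue slowly to the seat.

```bash
python3 -m crank '[[[0,0,0],[0,0,-0.1],0.2],[[0,0,0],[0,0,-0.2],0.2],[[0,0,0],[0,0,-0.3],0.2],[[0,0,0],[0,0,-0.4],0.2],[[0,0,0],[0,0,-0.4],0.2]]'; python3 -m crank '[[[0,0,0],[0,0,-0.1],0.2],[[0,0,0],[0,0,-0.2],0.2],[[0,0,0],[0,0,-0.25],0.2],[[0,0,0],[0,0,-0.3],0.2],[[0,0,0],[0,0,-0.3],0.2]]'; python3 - <<'E'
from h import *
s=env.observe();print(s["position"],s["force"],s["moment"])
E
```

```text
time: 6.78
position: [0.5713, 0.0608, 0.1]
ee_rot: [0.9, 0.437, -0.001, -0.0]
force: [0.6, -0.1, -3.9]
finger_gap: 0.0393
time: 7.2
position: [0.5714, 0.0609, 0.0925]
ee_rot: [0.9, 0.437, -0.001, -0.0]
force: [0.5, 0.4, -3.5]
finger_gap: 0.0396
[0.5713587  0.06085351 0.09253221] [ 0.54766483  0.42508205 -3.49584207] [ 0.10008315 -0.04328816 -0.011823  ]
```

```bash
python3 -m crank '[[[0,0,0],[0,0,-0.05],0.2],[[0,0,0],[0,0,-0.05],0.2],[[0,0,0],[0,0,-0.05],0.2],[[0,0,0],[0,0,-0.05],0.6],[[0,0,0],[0,0,-0.05],0.7]]'; python3 -m crank '[[[0,0,0],[0,0,0],0.75],[[0,0,0],[0,0,0],0.75],[[0,0,0],[0,0,0.6],0.75],[[0,0,0],[0,0,1.6],0.75],[[0,0,0],[0,0,2.6],0.75]]'; python3 -m crank '[[[0,0,0],[0,0,1],0.75],[[0,0,0],[-0.4,-0.5,1.5],0.75],[[0,0,0],[-0.8,-1,1.6],0.75],[[0,0,0],[-1.2,-1.6,1.6],0.75],[[0,0,0],[-1.5,-2,1.6],0.75]]'; python3 - <<'E'
from h import *
s=env.observe();print(s["position"],s["force"])
W=env.camera("wrist");cv2.imwrite("pics/w4.png",W["frame"])
P=cloud(W);h=cv2.cvtColor(W["frame"],cv2.COLOR_BGR2HSV);d=np.hypot(P[...,0]-.571,P[...,1]-.061)
m=(abs(P[...,2]-.13)<.006)&(d<.035)&(h[...,1]<90);q=P[m]
print(len(q),np.median(q,0),cv2.minAreaRect(q[:,:2].astype(np.float32)*1000))
m=(P[...,2]>.155)&(P[...,2]<.166)&(np.hypot(P[...,0]-.533,P[...,1]-.012)<.03);q=P[m];print("grip",len(q),q.mean(0))
c=env.camera("side");crop(c["frame"],260,120,360,260,"d4.png",4.2)
E
```

```text
time: 7.62
position: [0.572, 0.0609, 0.0918]
ee_rot: [0.9, 0.437, -0.0, -0.0]
force: [0.2, -0.4, 0.4]
finger_gap: 0.06
time: 8.03
position: [0.5713, 0.0607, 0.1568]
ee_rot: [0.9, 0.437, -0.001, -0.0]
force: [0.0, 0.5, 0.7]
finger_gap: 0.0638
time: 8.45
position: [0.5333, 0.0093, 0.1973]
ee_rot: [0.9, 0.436, -0.001, -0.0]
force: [-0.2, -0.3, -0.7]
finger_gap: 0.0641
[0.53333713 0.00930245 0.19725321] [-0.16116656 -0.29071458 -0.67443128]
7275 [0.57195284 0.06046469 0.13110567] ((571.5263671875, 59.87311553955078), (39.868106842041016, 40.13230514526367), 51.885032653808594)
grip 2129 [0.53413163 0.01223603 0.16098576]
```

View pics/w4.png

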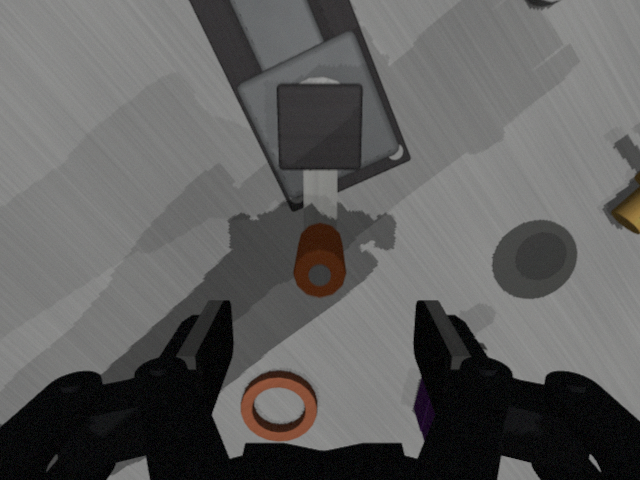

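View pics/d4.png

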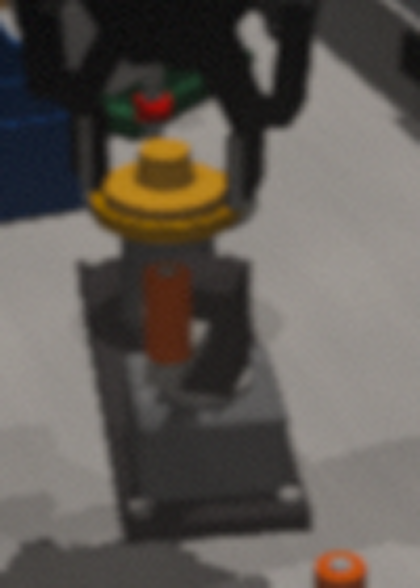

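Seated: the hub top is at 0.131 (expected 0.130) and the grip top at 0.161 (expected 0.160), square at 51.9°. Next I'll estimate the rise needed.

```bash
cat > pan.py <<'E'
from h import *
def meas(n,ax=None):
    c=env.camera(n);P=cloud(c);h=cv2.cvtColor(c["frame"],cv2.COLOR_BGR2HSV)
    near=(np.hypot(P[...,0]-.6123,P[...,1]-.2252)<.1)&(P[...,2]>.06)
    red=near&((h[...,0]<6)|(h[...,0]>172))&(h[...,1]>140);yel=near&(h[...,0]>15)&(h[...,0]<32)&(h[...,1]>120)
    q=P[yel];zs=q[:,2]
    C=ax if ax is not None else np.array(cv2.minEnclosingCircle((q[:,:2]*1000).astype(np.float32))[0])/1000
    r=np.hypot(P[...,0]-C[0],P[...,1]-C[1])
    print(n,"axis",C,"Rmax",np.percentile(r[yel],99))
    for a,b in((.028,.034),(.036,.038),(.038,.040),(.040,.042),(.042,.044),(.044,.047)):
        z=P[...,2][yel&(r>a)&(r<b)];
        if len(z)>3:print(" r",a,b,len(z),np.round(np.percentile(z,[10,25,50,75,90,97])*1000,1))
    p=P[red];rr=r[red];print(" red",len(p),np.round(np.percentile(p[:,2],[5,25,50,75,90,97])*1000,1),"rmin",rr.min())
    for a,b in((.045,.05),(.05,.055),(.055,.06)):
        z=p[(rr>a)&(rr<b)][:,2]
        if len(z)>3: print("  red r",a,b,len(z),np.round(np.percentile(z,[10,25,50,75,90])*1000,1), p[(rr>a)&(rr<b)].mean(0))
E
python3 - <<'E'
from pan import *
meas("scene");meas("side")
E
```

```text
scene axis [0.61313269 0.22707156] Rmax 0.045378877046152025
 r 0.028 0.034 332 [ 89.7  94.   99.5 100.8 101.6 102.2]
 r 0.036 0.038 58 [ 87.7  90.   97.3  99.8 101.  101.8]
 r 0.038 0.04 41 [87.8 88.9 90.7 93.5 95.5 99.4]
 r 0.04 0.042 119 [84.8 88.3 93.1 94.4 95.3 95.7]
 r 0.042 0.044 170 [85.6 88.3 91.7 94.1 94.9 95.6]
 r 0.044 0.047 77 [87.1 89.5 92.5 93.7 95.  95.4]
 red 107 [118.3 123.4 124.9 125.5 125.9 126.9] rmin 0.0503888683906757
  red r 0.05 0.055 13 [123.3 124.7 125.2 125.4 125.9] [0.62424306 0.27848289 0.12493125]
  red r 0.055 0.06 14 [124.3 125.3 125.5 125.8 125.9] [0.62707486 0.2828264  0.12544963]
side axis [0.61761084 0.23415816] Rmax 0.05578708014879116
 r 0.028 0.034 56 [ 99.   99.6 100.1 101.  101.9 102.7]
 r 0.036 0.038 25 [ 87.9  93.1  99.3 100.7 101.7 102.2]
 r 0.038 0.04 40 [ 89.8  92.6  97.4  99.6 100.1 100.8]
 r 0.04 0.042 29 [ 89.8  91.2  94.8  98.8 100.1 101. ]
 r 0.042 0.044 39 [ 91.   92.5  95.9  98.4  99.8 102.2]
 r 0.044 0.047 38 [ 91.   92.2  94.4  98.2  99.7 100.3]
 red 47 [113.9 120.1 122.8 124.6 125.4 126.6] rmin 0.03675715634165778
  red r 0.045 0.05 4 [123.7 123.9 124.7 125.8 126.4] [0.62528582 0.28034273 0.1249489 ]
  red r 0.05 0.055 19 [114.2 116.1 122.2 124.6 125.3] [0.62533808 0.28555048 0.12047875]
  red r 0.055 0.06 6 [113.7 115.7 120.1 123.3 124.2] [0.62969597 0.28886321 0.11931181]
```

The rim is at about 94.5 mm and the pointer top at about 125.4 mm, so the rise is roughly 31 mm, or about 1.93 turns. Next I'll take the grip.

```bash
python3 -m crank '[[[0,0,0],[0,0.1,-0.4],0.75],[[0,0,0],[0,0.1,-1],0.75],[[0,0,0],[0,0.1,-1.7],0.75],[[0,0,0],[0,0.1,-2.3],0.75],[[0,0,0],[0,0.1,-2.65],0.75]]' 30; python3 - <<'E'
from h import *
s=env.observe();print(s["position"],s["force"])
E
python3 -m crank '[[[0,0,0],[0,0,0],0.6],[[0,0,0],[0,0,0],0.4],[[0,0,0],[0,0,0],0.2],[[0,0,0],[0,0,0],0.1],[[0,0,0],[0,0,0],0.1]]' 30;python3 - <<'E'
from h import *
s=env.observe();print(s["position"],s["force"],s["moment"],s["joint_pos"])
W=env.camera("wrist");cv2.imwrite("pics/w5.png",W["frame"])
T=toolP(cloud(W),s);h=cv2.cvtColor(W["frame"],cv2.COLOR_BGR2HSV)
P=cloud(W);m=(P[...,2]>.155)&(P[...,2]<.166)&(h[...,1]>120)&(np.hypot(P[...,0]-.533,P[...,1]-.012)<.03);q=T[m];print(len(q),q.mean(0) if len(q) else 0)
E
```

```text
time: 9.07
position: [0.5334, 0.0151, 0.128]
ee_rot: [0.899, 0.438, -0.002, -0.001]
force: [-0.8, -0.0, -0.2]
finger_gap: 0.0637
[0.5334001  0.01514794 0.12798666] [-0.81257564 -0.01036264 -0.17231532]
time: 9.48
position: [0.5341, 0.0154, 0.1287]
ee_rot: [0.899, 0.438, -0.001, -0.001]
force: [1.0, 0.6, -2.7]
finger_gap: 0.0229
[0.53410684 0.01543272 0.12865819] [ 1.03357619  0.57700799 -2.71922784] [ 0.11629816 -0.20615418  0.03262493] [-0.22510788  0.48577024  0.1440718   1.93041797 -0.1018356   0.73516757
 -0.68646335]
4186 [-0.00073268  0.00034193 -0.03183324]
```

View pics/w5.png

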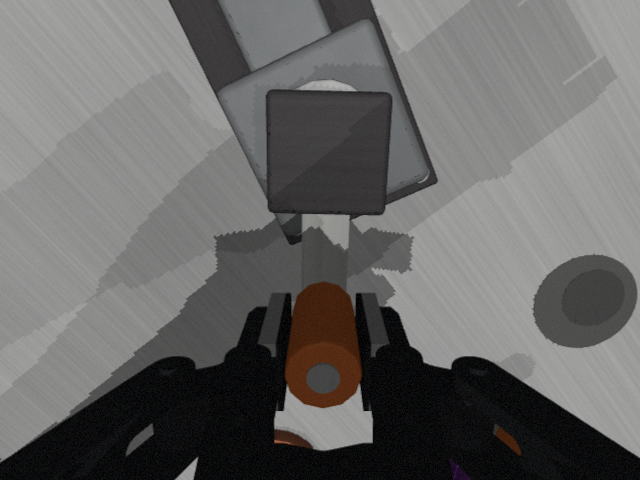

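```bash
python3 - <<'E'
from h import *
for i in range(2):
    s=env.observe();W=env.camera("wrist");P=cloud(W);T=toolP(P,s);h=cv2.cvtColor(W["frame"],cv2.COLOR_BGR2HSV)
    v,u=np.indices(h.shape[:2])
    m=(abs(T[...,2]+.002)<.006)&(abs(T[...,0]-.062)<.04)&(abs(T[...,1])<.03)&(h[...,1]<90)&(v<222);q=T[m]
    print(s["position"],s["time"],len(q),q.mean(0),cv2.minAreaRect(q[:,:2].astype(np.float32)*1000))
E
```

```text
[0.5340541  0.01540993 0.12861391] 9.5333 15016 [ 0.05903522  0.00189962 -0.00256485] ((57.94346618652344, 1.9642810821533203), (40.19992446899414, 40.26951599121094), 1.2213313579559326)
[0.53402861 0.01538438 0.12856871] 9.5833 15029 [ 0.05905781  0.00190215 -0.0026152 ] ((57.925567626953125, 1.9497108459472656), (40.216068267822266, 40.231266021728516), 1.2473927736282349)
```

The grip is held (gap 22.9 mm). The hub centre seen from the tool gives a TCP circle about (0.5734,0.0633) with r = 62 mm, starting at 230.5°. I'll wind clockwise.

```bash
cat > plan.py <<'E'
import sys
from h import *
C=np.array([.5734,.0633]);Z=.1287
s=env.observe();p=np.array(s["position"]);r=R.from_quat(s["ee_rot"]).as_matrix()
d=p[:2]-C;a=np.degrees(np.arctan2(d[1],d[0]))
print("t %.2f ang %.1f rad %.1f z %.4f yaw %.1f tilt %s F %s M %s"%(s["time"],a%360,np.linalg.norm(d)*1000,p[2],np.degrees(np.arctan2(r[1,0],r[0,0])),np.round(r[:2,2],4),np.round(s["force"],1),np.round(s["moment"],2)))
for st in map(float,sys.argv[1:]):
    b=np.radians(a-st);t=C+.062*np.array([np.cos(b),np.sin(b)])
    print(st,np.round((np.append(t,Z)-p)/.025,2))
E
python3 plan.py 8 22 38 54 60
```

```text
t 9.63 ang 230.6 rad 62.0 z 0.1286 yaw 51.9 tilt [-0.0032  0.0009] F [ 0.9  0.1 -0.3] M [ 0.1  -0.28 -0.03]
8.0 [-0.25  0.24  0.01]
22.0 [-0.6   0.73  0.01]
38.0 [-0.84  1.38  0.01]
54.0 [-0.9   2.06  0.01]
60.0 [-0.87  2.32  0.01]
```

```bash
python3 -m crank '[[[0,0,0],[-0.25,0.25,0],0.1],[[0,0,0],[-0.6,0.75,0],0.1],[[0,0,0],[-0.85,1.4,0],0.1],[[0,0,0],[-0.9,2.05,0],0.1],[[0,0,0],[-0.85,2.3,0],0.1]]' 35; python3 plan.py 14 32 50 66 72
```

```text
time: 10.05
position: [0.5121, 0.0733, 0.1288]
ee_rot: [0.899, 0.438, -0.002, -0.0]
force: [-0.5, -5.0, 1.9]
finger_gap: 0.023
t 10.05 ang 170.8 rad 62.1 z 0.1288 yaw 52.0 tilt [-0.0032 -0.0005] F [-0.5 -5.   1.9] M [-1.46  0.14  0.02]
14.0 [ 0.17  0.58 -0.  ]
32.0 [ 0.59  1.24 -0.  ]
50.0 [ 1.18  1.73 -0.  ]
66.0 [ 1.82  2.   -0.  ]
72.0 [ 2.07  2.05 -0.  ]
```

```bash
python3 -m crank '[[[0,0,0],[0.15,0.6,0],0.1],[[0,0,0],[0.6,1.25,0],0.1],[[0,0,0],[1.2,1.75,0],0.1],[[0,0,0],[1.8,2,0],0.1],[[0,0,0],[2.05,2.05,0],0.1]]'; python3 plan.py 14 32 50 66 72; python3 - <<'E'
from pan import *
ax=np.array([.613,.2262]);meas("scene",ax)
c=env.camera("scene");crop(c["frame"],330,190,530,340,"s6.png",4)
E
```

```text
time: 10.47
position: [0.5613, 0.1263, 0.1285]
ee_rot: [0.898, 0.439, -0.004, -0.002]
force: [-8.0, 2.8, 7.3]
finger_gap: 0.0231
t 10.47 ang 100.9 rad 64.2 z 0.1285 yaw 52.1 tilt [-0.0092 -0.0002] F [-8.   2.8  7.3] M [ 0.5   1.97 -0.05]
14.0 [ 0.62 -0.04  0.01]
32.0 [ 1.38 -0.21  0.01]
50.0 [ 2.05 -0.6   0.01]
66.0 [ 2.52 -1.1   0.01]
72.0 [ 2.66 -1.32  0.01]
scene axis [0.613  0.2262] Rmax 0.04586293602760856
 r 0.028 0.034 332 [ 94.5  98.9 104.6 106.  106.9 107.5]
 r 0.036 0.038 64 [ 93.9  94.8 102.2 105.4 106.1 106.6]
 r 0.038 0.04 68 [ 92.9  95.5  98.2  99.6 104.3 105.7]
 r 0.04 0.042 104 [ 92.2  93.8  98.1  99.4 100.  100.6]
 r 0.042 0.044 136 [ 90.4  93.   96.5  98.8  99.4 100.3]
 r 0.044 0.047 104 [ 93.   94.7  97.5  99.2 100.2 100.8]
 red 106 [118.5 123.1 124.7 125.6 126.2 127.1] rmin 0.05100898906761678
  red r 0.05 0.055 10 [124.4 124.5 125.  125.8 126.5] [0.62460223 0.27779466 0.12528502]
  red r 0.055 0.06 14 [124.1 124.7 125.1 125.6 126. ] [0.62564307 0.28210818 0.12509869]
```

View pics/s6.png

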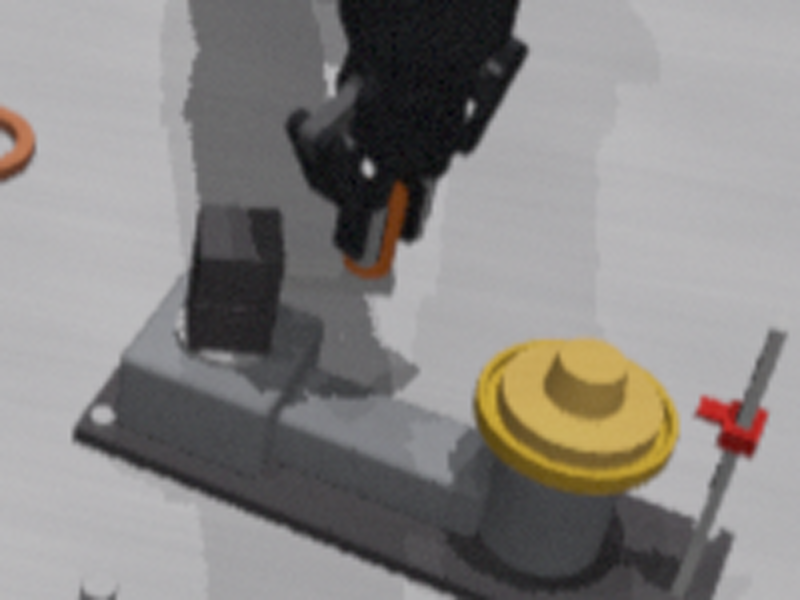

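It's turning: the rim is up about 5 mm after 130°, at a tangential force of about 8 N. I'll continue with a slight easing inward.

```bash
python3 -m crank '[[[0,0,0],[0.6,-0.05,0.05],0.1],[[0,0,0],[1.3,-0.2,0.05],0.1],[[0,0,0],[1.95,-0.55,0.05],0.1],[[0,0,0],[2.4,-1,0.05],0.1],[[0,0,0],[2.55,-1.2,0.05],0.1]]'; python3 plan.py 14 32 50 66 72
```

```text
time: 10.98
position: [0.6255, 0.0991, 0.1294]
ee_rot: [0.898, 0.439, -0.003, -0.004]
force: [-0.7, 7.2, -2.9]
finger_gap: 0.0231
t 10.98 ang 34.5 rad 63.3 z 0.1294 yaw 52.1 tilt [-0.0087  0.0048] F [-0.7  7.2 -2.9] M [ 1.87  0.   -0.04]
14.0 [ 0.24 -0.57 -0.03]
32.0 [ 0.39 -1.33 -0.03]
50.0 [ 0.3  -2.1  -0.03]
66.0 [ 0.03 -2.73 -0.03]
72.0 [-0.12 -2.94 -0.03]
```

```bash
python3 -m crank '[[[-0.05,-0.08,0],[0.25,-0.55,-0.03],0.1],[[-0.05,-0.08,0],[0.4,-1.35,-0.03],0.1],[[-0.05,-0.08,0],[0.3,-2.1,-0.03],0.1],[[-0.05,-0.08,0],[0.05,-2.75,-0.03],0.1],[[-0.05,-0.08,0],[-0.1,-2.95,-0.03],0.1]]'; python3 plan.py 14 32 50 66 72
```

```text
time: 11.4
position: [0.623, 0.026, 0.1289]
ee_rot: [0.899, 0.439, 0.001, -0.001]
force: [3.0, 5.2, -1.0]
finger_gap: 0.0229
t 11.40 ang 323.0 rad 62.1 z 0.1289 yaw 52.1 tilt [0.0004 0.0024] F [ 3.   5.2 -1. ] M [ 1.33 -0.76 -0.04]
14.0 [-0.42 -0.43 -0.01]
32.0 [-1.09 -0.82 -0.01]
50.0 [-1.85 -0.98 -0.01]
66.0 [-2.54 -0.92 -0.01]
72.0 [-2.79 -0.85 -0.01]
```

```bash
python3 -m crank '[[[0,0,0],[-0.4,-0.45,0],0.1],[[0,0,0],[-1.1,-0.8,0],0.1],[[0,0,0],[-1.85,-1,0],0.1],[[0,0,0],[-2.55,-0.9,0],0.1],[[0,0,0],[-2.8,-0.85,0],0.1]]'; python3 plan.py 14 32 50 66 72
```

```text
time: 11.82
position: [0.5526, 0.0059, 0.129]
ee_rot: [0.898, 0.439, 0.002, -0.001]
force: [7.1, 2.9, -6.9]
finger_gap: 0.0229
t 11.82 ang 250.1 rad 61.1 z 0.1290 yaw 52.1 tilt [0.0028 0.0034] F [ 7.1  2.9 -6.9] M [ 0.37 -1.78  0.02]
14.0 [-0.55  0.24 -0.01]
32.0 [-1.12  0.77 -0.01]
50.0 [-1.5   1.45 -0.01]
66.0 [-1.64  2.12 -0.01]
72.0 [-1.65  2.38 -0.01]
```

```bash
python3 -m crank '[[[0,0,0],[-0.55,0.25,-0.02],0.1],[[0,0,0],[-1.1,0.75,-0.03],0.1],[[0,0,0],[-1.5,1.45,-0.03],0.1],[[0,0,0],[-1.65,2.1,-0.03],0.1],[[0,0,0],[-1.65,2.4,-0.03],0.1]]'; python3 plan.py 14 32 50 66 72; python3 - <<'E'
from pan import *
meas("scene",np.array([.613,.2262]))
E
```

```text
time: 12.23
position: [0.5113, 0.066, 0.1286]
ee_rot: [0.898, 0.44, 0.002, 0.0]
force: [0.8, -5.4, 1.6]
finger_gap: 0.0232
t 12.23 ang 177.5 rad 62.1 z 0.1286 yaw 52.2 tilt [0.004  0.0018] F [ 0.8 -5.4  1.6] M [-1.68 -0.42  0.09]
14.0 [0.1 0.6 0. ]
32.0 [0.44 1.3  0.  ]
50.0 [0.97 1.86 0.  ]
66.0 [1.57 2.2  0.  ]
72.0 [1.82 2.28 0.  ]
scene axis [0.613  0.2262] Rmax 0.045652572182500496
 r 0.028 0.034 326 [107.3 112.1 117.4 118.6 119.3 120.1]
 r 0.036 0.038 67 [105.9 108.5 115.7 118.4 119.2 119.8]
 r 0.038 0.04 65 [106.1 107.3 111.  112.3 117.6 118.3]
 r 0.04 0.042 116 [104.1 106.6 110.3 111.8 112.6 113.6]
 r 0.042 0.044 138 [103.6 106.1 108.8 111.5 112.5 113.4]
 r 0.044 0.047 99 [104.7 107.5 110.4 111.9 113.  113.7]
 red 107 [118.4 123.5 124.9 125.8 126.5 126.9] rmin 0.050994246798317405
  red r 0.05 0.055 10 [123.6 124.9 126.  126.5 127. ] [0.62497582 0.27770684 0.12561216]
  red r 0.055 0.06 14 [123.9 124.5 125.3 126.4 126.8] [0.62602289 0.28201585 0.12543494]
```

```bash
python3 -m crank '[[[0,0,0],[0.1,0.6,0],0.1],[[0,0,0],[0.45,1.3,0],0.1],[[0,0,0],[0.95,1.85,0],0.1],[[0,0,0],[1.55,2.2,0],0.1],[[0,0,0],[1.8,2.3,0],0.1]]'; python3 plan.py 14 32 50 66 72
```

```text
time: 12.7
position: [0.5541, 0.1252, 0.1281]
ee_rot: [0.898, 0.441, -0.002, -0.001]
force: [-9.3, 0.3, 9.3]
finger_gap: 0.0228
t 12.70 ang 107.4 rad 64.8 z 0.1281 yaw 52.3 tilt [-0.0041  0.0013] F [-9.3  0.3  9.3] M [-0.08  2.25  0.03]
14.0 [0.63 0.   0.03]
32.0 [ 1.4  -0.08  0.03]
50.0 [ 2.11 -0.39  0.03]
66.0 [ 2.64 -0.84  0.03]
72.0 [ 2.8  -1.04  0.03]
```

```bash
python3 -m crank '[[[0,0,0],[0.6,-0.05,0.03],0.1],[[0,0,0],[1.35,-0.1,0.05],0.1],[[0,0,0],[2,-0.4,0.05],0.1],[[0,0,0],[2.5,-0.85,0.05],0.1],[[0,0,0],[2.7,-1.05,0.05],0.1]]'; python3 plan.py 14 32 50 66 72
```

```text
time: 13.12
position: [0.6227, 0.1029, 0.1295]
ee_rot: [0.897, 0.442, -0.0, -0.004]
force: [-0.5, 9.2, -0.7]
finger_gap: 0.0229
t 13.12 ang 38.8 rad 63.2 z 0.1295 yaw 52.4 tilt [-0.0037  0.0071] F [-0.5  9.2 -0.7] M [ 2.17 -0.15 -0.06]
14.0 [ 0.28 -0.54 -0.03]
32.0 [ 0.49 -1.29 -0.03]
50.0 [ 0.46 -2.07 -0.03]
66.0 [ 0.24 -2.72 -0.03]
72.0 [ 0.11 -2.94 -0.03]
```

```bash
python3 -m crank '[[[-0.05,-0.03,0],[0.3,-0.55,-0.03],0.1],[[-0.05,-0.03,0],[0.5,-1.3,-0.03],0.1],[[-0.05,-0.03,0],[0.45,-2.05,-0.03],0.1],[[-0.05,-0.03,0],[0.3,-2.55,-0.03],0.1],[[-0.05,-0.03,0],[0.3,-2.55,-0.03],0.1]]'; python3 plan.py 10; python3 - <<'E'
from pan import *
meas("scene",np.array([.613,.2262]));meas("side",np.array([.613,.2262]))
c=env.camera("scene");crop(c["frame"],430,230,540,330,"s7.png",6)
c=env.camera("side");crop(c["frame"],240,100,350,200,"d7.png",6)
cv2.imwrite("pics/w7.png",env.camera("wrist")["frame"])
E
```

```text
time: 13.53
position: [0.6304, 0.0381, 0.1289]
ee_rot: [0.898, 0.441, 0.001, -0.001]
force: [3.1, 1.1, -0.8]
finger_gap: 0.0229
t 13.53 ang 336.1 rad 62.3 z 0.1289 yaw 52.3 tilt [0.    0.003] F [ 3.1  1.1 -0.8] M [ 0.43 -0.79 -0.01]
10.0 [-0.22 -0.37 -0.01]
scene axis [0.613  0.2262] Rmax 0.0458824419393493
 r 0.028 0.034 315 [116.5 121.6 126.4 127.6 128.7 129.6]
 r 0.036 0.038 69 [115.  116.1 121.  126.7 128.  128.7]
 r 0.038 0.04 71 [114.7 117.7 120.4 123.3 126.9 127.3]
 r 0.04 0.042 117 [112.7 115.3 118.7 121.1 121.9 122.5]
 r 0.042 0.044 135 [112.9 114.7 118.5 120.5 121.3 121.9]
 r 0.044 0.047 86 [114.4 116.8 119.3 120.6 121.3 122.6]
 red 106 [118.3 122.9 124.4 125.2 126.  126.6] rmin 0.050992156828801476
  red r 0.05 0.055 10 [123.7 124.8 125.4 126.4 127.4] [0.62488062 0.27772911 0.12552589]
  red r 0.055 0.06 14 [123.5 123.8 124.8 125.  125.6] [0.62504347 0.28225439 0.12456881]
side axis [0.613  0.2262] Rmax 0.06727257463335115
 r 0.028 0.034 98 [119.1 123.3 126.2 127.  127.9 128.6]
 r 0.036 0.038 25 [118.5 120.1 124.5 125.9 126.4 127. ]
 r 0.038 0.04 7 [114.8 117.1 120.4 124.2
[... 412 characters left out ...]
                                             ~~~~~~~~~~~~~^^^^^^^^^^^^^^^^^^^^^^^^^^^
    return _quantile_unchecked(
        a, q, axis, out, overwrite_input, method, keepdims, weights)
    return _ureduce(a,
                    func=_quantile_ureduce_func,
    ...<5 lines>...
                    overwrite_input=overwrite_input,
                    method=method)
    r = func(a, **kwargs)
    result = _quantile(arr,
                       quantiles=q,
    ...<2 lines>...
                       out=out,
                       weights=wgt)
    slices_having_nans = np.isnan(arr[-1, ...])
                                  ~~~^^^^^^^^^
IndexError: index -1 is out of bounds for axis 0 with size 0
```

I estimate about 4 mm remains. I'll wind another 45°, then let go and measure closely with the wrist camera.

```bash
python3 plan.py 12 24 36 45; python3 -m crank '[[[0,0,0],[-0.25,-0.4,0],0.1],[[0,0,0],[-0.65,-0.75,0],0.1],[[0,0,0],[-1.1,-1.05,0],0.1],[[0,0,0],[-1.5,-1.25,0],0.1],[[0,0,0],[-1.5,-1.25,0],0.1]]'; python3 plan.py 10
```

```text
t 13.63 ang 337.3 rad 62.1 z 0.1289 yaw 52.4 tilt [0.0004 0.0021] F [ 2.6  1.5 -0.7] M [ 0.01 -0.81  0.05]
12.0 [-0.25 -0.45 -0.01]
24.0 [-0.59 -0.85 -0.01]
36.0 [-1.   -1.16 -0.01]
45.0 [-1.35 -1.34 -0.01]
time: 14.05
position: [0.5935, 0.0064, 0.1293]
ee_rot: [0.897, 0.441, 0.001, 0.0]
force: [4.5, -2.1, -2.0]
finger_gap: 0.0234
t 14.05 ang 289.4 rad 60.4 z 0.1293 yaw 52.3 tilt [0.0026 0.0003] F [ 4.5 -2.1 -2. ] M [-0.92 -1.36 -0.03]
10.0 [-0.4  -0.17 -0.02]
```

```bash
python3 -m crank '[[[0,0,0],[0,0,0],0.45],[[0,0,0],[0,0,0],0.45],[[0,0,0],[0,0,0.5],0.45],[[0,0,0],[0,0,1.5],0.45],[[0,0,0],[0,0,2.7],0.45]]';python3 -m crank '[[[0,0,0],[0,0.3,1.2],0.45],[[0,0,0],[-0.1,1.2,1.5],0.45],[[0,0,0],[-0.2,2.5,1.6],0.45],[[0,0,0],[-0.3,3.8,1.6],0.45],[[0,0,0],[-0.4,5,1.6],0.45]]';python3 -m crank '[[[0,0,0],[0,1,0],0.45],[[0,0,0],[0,2,0],0.45],[[0,0,0],[0,2.3,0],0.45],[[0,0,0],[0,2.3,0],0.45],[[0,0,0],[0,2.3,0],0.45]]'; python3 - <<'E'
from h import *
s=env.observe();print(s["position"],s["force"])
W=env.camera("wrist");cv2.imwrite("pics/w8.png",W["frame"])
E
```

```text
time: 14.47
position: [0.5917, 0.007, 0.1965]
ee_rot: [0.897, 0.441, -0.001, -0.001]
force: [0.7, 0.3, -0.7]
finger_gap: 0.0381
time: 14.88
position: [0.5812, 0.1344, 0.2378]
ee_rot: [0.897, 0.442, -0.001, -0.001]
force: [0.6, 0.1, -0.1]
finger_gap: 0.0388
time: 15.3
position: [0.581, 0.1911, 0.2381]
ee_rot: [0.897, 0.442, -0.001, -0.001]
force: [-0.1, -1.2, -0.6]
finger_gap: 0.0384
[0.5810144  0.19111309 0.238087  ] [-0.08051428 -1.20613972 -0.58087149]
```

View pics/w8.png

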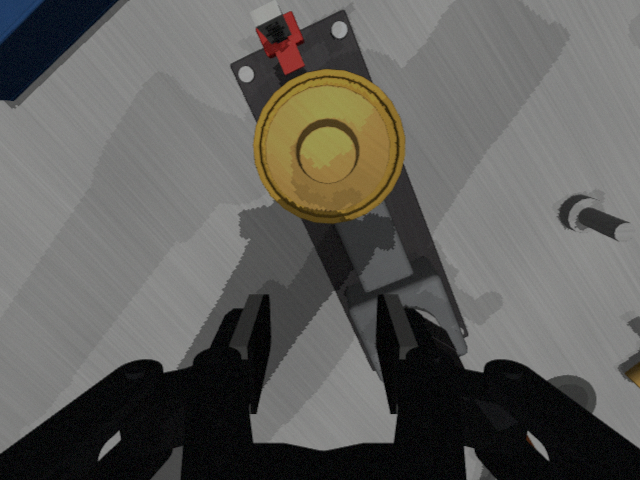

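The view shows the pan at (328,147) with the cover in it, and the pointer blade at (291,60) beside the rim. I'll compare their depths in this one frame.

```bash
cat > wm.py <<'E'
from h import *
W=env.camera("wrist");P=cloud(W);h=cv2.cvtColor(W["frame"],cv2.COLOR_BGR2HSV)
near=(np.hypot(P[...,0]-.612,P[...,1]-.226)<.09)&(P[...,2]>.09)
yel=near&(h[...,0]>15)&(h[...,0]<32)&(h[...,1]>100)
cn,_=cv2.findContours(yel.astype(np.uint8),cv2.RETR_EXTERNAL,cv2.CHAIN_APPROX_NONE);cn=max(cn,key=cv2.contourArea)
q=P[yel];C=np.array(cv2.minEnclosingCircle((q[q[:,2]>.11][:,:2]*1000).astype(np.float32)));c0=np.array(C[0])/1000;print("pan",c0,C[1])
r=np.hypot(P[...,0]-c0[0],P[...,1]-c0[1])
hist=lambda z:np.round(np.percentile(z,[5,25,50,75,95])*1000,2)
for a in np.arange(.033,.047,.001):
    z=P[...,2][yel&(r>=a)&(r<a+.001)]
    if len(z)>5:print("r%.0f"%(a*1000),len(z),hist(z))
red=near&((h[...,0]<6)|(h[...,0]>172))&(h[...,1]>140)
rr=r[red];p=P[red]
for a in np.arange(.044,.07,.003):
    z=p[(rr>=a)&(rr<a+.003)][:,2]
    if len(z)>5:print("red r%.0f"%(a*1000),len(z),hist(z))
# rim near the pointer
d=np.arctan2(p[:,1].mean()-c0[1],p[:,0].mean()-c0[0])
ang=np.arctan2(P[...,1]-c0[1],P[...,0]-c0[0]);dd=np.abs((ang-d+np.pi)%(2*np.pi)-np.pi)
for w in(.3,.6,1.57,3.2):
    z=P[...,2][yel&(r>.0415)&(r<.0445)&(dd<w)];print("rim within",w,len(z),hist(z),z.mean())
z=p[(rr>.049)&(rr<.058)][:,2];z=z[z>np.median(z)-.003];print("pointer",len(z),z.mean(),np.median(z))
E
python3 wm.py; python3 wm.py|tail -5
```

```text
Traceback (most recent call last):
  File "wm.py", line 6, in <module>
    q=P[yel];C=np.array(cv2.minEnclosingCircle((q[q[:,2]>.11][:,:2]*1000).astype(np.float32)));c0=np.array(C[0])/1000;print("pan",c0,C[1])
               ~~~~~~~~^^^^^^^^^^^^^^^^^^^^^^^^^^^^^^^^^^^^^^^^^^^^^^^^^^^^^^^^^^^^^^^^^^^^^^^
ValueError: setting an array element with a sequence. The requested array has an inhomogeneous shape after 1 dimensions. The detected shape was (2,) + inhomogeneous part.
Traceback (most recent call last):
  File "wm.py", line 6, in <module>
    q=P[yel];C=np.array(cv2.minEnclosingCircle((q[q[:,2]>.11][:,:2]*1000).astype(np.float32)));c0=np.array(C[0])/1000;print("pan",c0,C[1])
               ~~~~~~~~^^^^^^^^^^^^^^^^^^^^^^^^^^^^^^^^^^^^^^^^^^^^^^^^^^^^^^^^^^^^^^^^^^^^^^^
ValueError: setting an array element with a sequence. The requested array has an inhomogeneous shape after 1 dimensions. The detected shape was (2,) + inhomogeneous part.
```

```bash
sed -i 's/C=np.array(cv2.minEnclosingCircle(\(.*\)));c0/C=cv2.minEnclosingCircle(\1);c0/' wm.py; python3 wm.py; python3 wm.py|tail -5
```

```text
pan [0.60644397 0.22127147] 70.94229888916016
r33 657 [118.1  123.01 130.17 131.17 132.75]
r34 652 [118.05 123.6  129.99 131.11 132.18]
r35 676 [118.   123.67 129.73 130.97 251.5 ]
r36 636 [118.01 123.66 129.88 130.96 160.83]
r37 577 [118.12 123.43 129.7  130.76 131.94]
r38 551 [117.75 123.15 129.76 130.78 259.79]
r39 522 [117.84 123.12 129.57 130.58 132.08]
r40 495 [117.88 121.77 128.74 130.57 131.79]
r41 479 [117.77 119.28 124.51 130.33 131.47]
r42 448 [117.55 118.86 124.07 129.89 131.12]
r43 417 [117.58 118.59 123.08 125.44 130.76]
r44 419 [117.33 118.16 118.92 123.77 140.56]
r45 421 [117.24 118.18 118.88 123.58 125.15]
r46 393 [117.26 118.02 119.17 123.87 125.02]
red r44 39 [249.65 257.24 266.93 271.01 279.63]
red r47 46 [248.68 266.53 281.31 292.68 295.28]
red r50 72 [252.47 289.2  294.45 297.47 303.02]
red r53 121 [124.89 126.21 272.68 303.31 312.95]
red r56 223 [125.14 126.1  127.24 307.39 319.31]
red r59 177 [125.14 125.9  126.51 296.68 319.68]
red r62 180 [125.17 125.91 126.66 296.87 316.16]
red r65 208 [118.85 125.57 126.25 126.96 298.59]
red r68 256 [124.85 125.82 126.3  126.84 295.26]
rim within 0.3 200 [117.39 118.13 118.85 129.63 130.95] 0.12260248514990973
rim within 0.6 453 [117.49 118.46 122.82 129.8  130.98] 0.12368983737029055
rim within 1.57 918 [117.49 118.62 123.85 129.74 130.92] 0.12397347159275796
rim within 3.2 1297 [117.53 118.65 123.51 129.4  131.21] 0.12780453347154966
pointer 190 0.30202464280122 0.2995049485427891
rim within 0.3 258 [130.12 130.88 131.35 131.87 132.45] 0.13135396735437826
rim within 0.6 508 [129.86 130.7  131.26 131.82 132.46] 0.13122246346537855
rim within 1.57 1021 [118.2  129.82 130.83 131.54 132.33] 0.12905417108781214
rim within 3.2 1194 [118.21 125.09 130.78 131.64 272.46] 0.13726775112664238
pointer 105 0.3147082972971644 0.31473377170959693
```

```bash
python3 - <<'E'
t=open('wm.py').read()
t=t.replace("&(P[...,2]>.09)","&(P[...,2]>.105)&(P[...,2]<.16)&(np.indices(h.shape[:2])[0]<240)")
t=t.replace("q=P[yel];","q=P[cv2.erode(yel.astype(np.uint8),np.ones((3,3)))>0];")
open('wm.py','w').write(t)
E
python3 wm.py; python3 wm.py|tail -5
```

```text
pan [0.61293103 0.22650749] 44.161685943603516
r33 629 [129.26 130.04 130.51 130.92 131.65]
r34 595 [129.12 129.88 130.32 130.77 131.4 ]
r35 361 [128.65 129.69 130.15 130.65 131.35]
r36 359 [117.23 118.09 118.94 129.73 130.67]
r37 391 [117.   117.73 118.19 118.7  119.41]
r38 586 [117.14 117.8  118.25 118.75 119.37]
r39 699 [117.1  117.82 118.29 118.78 119.45]
r40 1236 [117.46 118.5  119.59 122.21 124.27]
r41 906 [120.23 123.22 123.9  124.44 125.18]
r42 782 [123.07 123.75 124.2  124.64 125.31]
r43 804 [123.02 123.71 124.15 124.58 125.18]
r44 403 [122.58 123.31 123.79 124.2  124.82]
red r47 92 [123.62 125.69 126.1  126.56 127.22]
red r50 124 [125.31 125.79 126.21 126.7  127.28]
red r53 125 [125.18 125.73 126.31 126.89 127.64]
red r56 130 [125.05 125.83 126.18 126.55 127.55]
red r59 222 [118.66 125.29 126.11 126.67 127.43]
red r62 227 [124.99 125.72 126.25 126.72 127.33]
red r65 106 [124.97 125.68 126.15 126.81 127.94]
red r68 93 [125.22 125.71 126.19 126.72 130.54]
rim within 0.3 260 [122.95 123.6  124.15 124.55 125.26] 0.12409129448495163
rim within 0.6 510 [122.99 123.69 124.15 124.59 125.26] 0.12414504993495813
rim within 1.57 1266 [122.95 123.66 124.14 124.59 125.24] 0.12412067014767486
rim within 3.2 2300 [122.98 123.66 124.13 124.58 125.24] 0.12412190744236133
pointer 376 0.12625870483185897 0.12621919549166583
rim within 0.3 252 [122.88 123.61 124.11 124.68 125.28] 0.12411011940011277
rim within 0.6 495 [122.77 123.6  124.1  124.61 125.23] 0.1240718154287037
rim within 1.57 1234 [122.88 123.6  124.1  124.59 125.23] 0.12408310555266085
rim within 3.2 2307 [122.97 123.64 124.11 124.6  125.23] 0.12411118641972776
pointer 376 0.12623113696893878 0.1261421641114593
```

The rim is at 124.1 mm and the pointer at 126.2 mm in the same frame, with no tilt around the rim. That leaves 2.1 mm, or about 47° more. I'll return to the grip.

```bash
python3 -m crank '[[[0,0,0],[0,-0.8,0],0.6],[[0,0,0],[0.1,-2,0],0.6],[[0,0,0],[0.2,-3.2,0],0.6],[[0,0,0],[0.3,-4.4,0],0.6],[[0,0,0],[0.4,-5.4,0],0.6]]'; python3 -m crank '[[[0,0,0],[0,-1,0],0.6],[[0,0,0],[0,-1.8,-0.5],0.6],[[0,0,0],[0,-1.95,-1],0.6],[[0,0,0],[0,-1.95,-1.2],0.6],[[0,0,0],[0,-1.95,-1.2],0.6]]'; cat > kn.py <<'E'
from h import *
s=env.observe();W=env.camera("wrist");P=cloud(W);T=toolP(P,s);h=cv2.cvtColor(W["frame"],cv2.COLOR_BGR2HSV);print(s["position"],s["force"])
org=(h[...,0]<16)&(h[...,1]>120)&(np.hypot(P[...,0]-.571,P[...,1]-.061)<.1)
v=np.indices(org.shape)[0]
q=P[org&(abs(P[...,2]-.1605)<.003)];print("grip top world",len(q),q.mean(0),"rect",cv2.minAreaRect((q[:,:2]*1000).astype(np.float32)))
m=(abs(P[...,2]-.1305)<.004)&(np.hypot(P[...,0]-.571,P[...,1]-.061)<.035)&(h[...,1]<90)&(v<300);q2=P[m];print("hub",len(q2),q2.mean(0),cv2.minAreaRect((q2[:,:2]*1000).astype(np.float32)))
E
python3 kn.py; python3 - <<'E'
from h import *
cv2.imwrite("pics/w9.png",env.camera("wrist")["frame"])
E
```

```text
time: 16.07
position: [0.5912, 0.0529, 0.2381]
ee_rot: [0.898, 0.44, -0.001, -0.0]
force: [-0.0, -0.1, -0.7]
finger_gap: 0.0512
time: 16.48
position: [0.5902, 0.0041, 0.2068]
ee_rot: [0.898, 0.44, -0.002, -0.001]
force: [-0.0, 0.8, -0.3]
finger_gap: 0.0514
[0.59024071 0.00410733 0.20681656] [-0.02555573  0.80318477 -0.32129857]
grip top world 1484 [0.59426708 0.0045573  0.16095856] rect ((593.7449340820312, 3.8583850860595703), (23.057634353637695, 22.507848739624023), 9.787873268127441)
hub 5958 [0.57300218 0.06192413 0.13109228] ((571.9603881835938, 61.564598083496094), (40.597469329833984, 40.19775390625), 20.419233322143555)
```

View pics/w9.png

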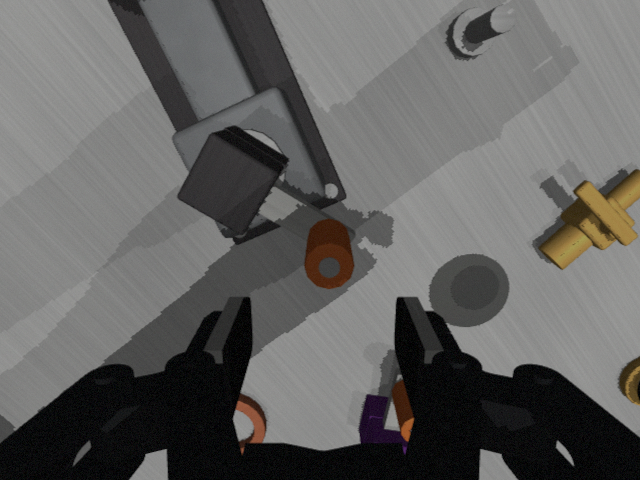

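```bash
python3 -m crank '[[[0,0,0],[0.15,0,-0.3],0.45],[[0,0,0],[0.15,0,-0.8],0.45],[[0,0,0],[0.15,0,-1.2],0.45],[[0,0,0],[0.15,0,-1.2],0.45],[[0,0,0],[0.15,0,-1.2],0.45]]'; python3 kn.py
```

```text
time: 17.0
position: [0.5948, 0.0058, 0.1778]
ee_rot: [0.897, 0.441, -0.002, -0.001]
force: [-0.3, -0.1, -0.3]
finger_gap: 0.0384
[0.59482494 0.00578733 0.17777781] [-0.30134579 -0.0583924  -0.30883498]
grip top world 1951 [0.59451369 0.00478895 0.16090248] rect ((593.8248901367188, 3.9026174545288086), (23.088626861572266, 22.581579208374023), 8.02629280090332)
hub 7627 [0.5732304  0.06205057 0.13107545] ((572.0022583007812, 61.59947204589844), (40.400306701660156, 40.244606018066406), 20.2308349609375)
```

```bash
python3 -m crank '[[[0,0,0],[-0.05,-0.05,-0.4],0.45],[[0,0,0],[-0.05,-0.05,-0.9],0.45],[[0,0,0],[-0.05,-0.05,-1.4],0.45],[[0,0,0],[-0.05,-0.05,-1.8],0.45],[[0,0,0],[-0.05,-0.05,-1.8],0.45]]'; python3 -m crank '[[[0,0,0],[0,0,0],0.3],[[0,0,0],[0,0,0],0.2],[[0,0,0],[0,0,0],0.1],[[0,0,0],[0,0,0],0.1],[[0,0,0],[0,0,0],0.1]]' 35; python3 kn.py; sed -i 's/C=np.array(.*);Z=.*/C=np.array([.5722,.0615]);Z=.1325/' plan.py; python3 plan.py 10 20 32 42 47
```

```text
time: 17.47
position: [0.592, 0.0044, 0.1304]
ee_rot: [0.897, 0.441, -0.003, -0.002]
force: [-0.8, 1.0, 0.0]
finger_gap: 0.0389
time: 17.88
position: [0.5922, 0.0042, 0.1303]
ee_rot: [0.897, 0.441, -0.003, -0.001]
force: [2.6, 1.1, -6.2]
finger_gap: 0.0226
[0.59220207 0.00421139 0.13033856] [ 2.61436657  1.14987523 -6.18554841]
grip top world 3642 [0.5939071  0.00576495 0.16147389] rect ((588.0991821289062, 8.49604606628418), (24.109243392944336, 36.318546295166016), 49.19865417480469)
hub 12989 [0.57333189 0.06274089 0.13120163] ((571.8878173828125, 62.253753662109375), (40.403533935546875, 40.260169982910156), 19.682449340820312)
t 17.93 ang 289.3 rad 60.7 z 0.1304 yaw 52.4 tilt [-0.0068 -0.0001] F [ 2.2 -1.6 -6.4] M [-0.52 -0.77  0.01]
10.0 [-0.4  -0.16  0.08]
20.0 [-0.83 -0.19  0.08]
32.0 [-1.35 -0.13  0.08]
42.0 [-1.76  0.    0.08]
47.0 [-1.95  0.1   0.08]
```

```bash
python3 -m crank '[[[0,0,0],[-0.4,-0.15,0],0.1],[[0,0,0],[-0.85,-0.2,0],0.1],[[0,0,0],[-1.35,-0.15,0],0.1],[[0,0,0],[-1.75,0,0],0.1],[[0,0,0],[-1.8,0,0],0.1]]'; python3 -m crank '[[[0,0,0],[0,0,0],0.1],[[0,0,0],[0,0,0],0.1],[[0,0,0],[0,0,0],0.1],[[0,0,0],[0,0,0],0.1],[[0,0,0],[0,0,0],0.1]]'; python3 plan.py 3; python3 kn.py
```

```text
time: 18.35
position: [0.5473, 0.0055, 0.1307]
ee_rot: [0.897, 0.442, -0.002, -0.001]
force: [6.5, 1.8, -9.6]
finger_gap: 0.0228
time: 18.77
position: [0.5477, 0.0055, 0.1307]
ee_rot: [0.897, 0.442, -0.002, -0.001]
force: [4.1, 0.7, -7.8]
finger_gap: 0.0231
t 18.77 ang 246.4 rad 61.1 z 0.1307 yaw 52.4 tilt [-0.0041  0.001 ] F [ 4.1  0.7 -7.8] M [-0.2  -1.07 -0.03]
3.0 [-0.13  0.02  0.07]
[0.54772506 0.00552386 0.13069614] [ 4.082228    0.68359369 -7.80086491]
grip top world 3664 [0.54961122 0.00723764 0.16176209] rect ((548.7963256835938, 5.571619033813477), (23.79726219177246, 47.221988677978516), 59.344112396240234)
hub 14816 [0.57272989 0.0629485  0.13136218] ((571.8355102539062, 62.337398529052734), (40.213768005371094, 40.22200012207031), 67.48133850097656)
```

```bash
python3 -m crank '[[[0,0,0],[-0.1,0.05,-0.02],0.1],[[0,0,0],[-0.2,0.1,-0.05],0.1],[[0,0,0],[-0.2,0.1,-0.05],0.1],[[0,0,0],[-0.2,0.1,-0.05],0.1],[[0,0,0],[-0.2,0.1,-0.05],0.1]]'; python3 plan.py 3; python3 kn.py
```

```text
time: 19.23
position: [0.5437, 0.0071, 0.1302]
ee_rot: [0.897, 0.441, -0.001, -0.001]
force: [3.4, -3.1, -1.4]
finger_gap: 0.0231
t 19.23 ang 242.3 rad 61.4 z 0.1302 yaw 52.4 tilt [-0.0022  0.0003] F [ 3.4 -3.1 -1.4] M [-0.82 -1.13  0.01]
3.0 [-0.13  0.04  0.09]
[0.54371659 0.00714694 0.13015659] [ 3.38359775 -3.05317541 -1.39859387]
grip top world 3636 [0.54534599 0.00854822 0.16132407] rect ((540.8991088867188, 10.259601593017578), (24.308902740478516, 33.140220642089844), 50.50957489013672)
hub 15010 [0.5724163  0.06280972 0.1313141 ] ((571.5339965820312, 62.11521911621094), (40.246726989746094, 40.31248474121094), 63.63414764404297)
```

```bash
python3 -m crank '[[[0,0,0],[0,0,0],0.5],[[0,0,0],[0,0,0],0.5],[[0,0,0],[0,0,0.5],0.5],[[0,0,0],[0,0,1.5],0.5],[[0,0,0],[0,0,2.7],0.5]]';python3 -m crank '[[[0,0,0],[0.1,0.3,1.2],0.45],[[0,0,0],[0.4,1.2,1.5],0.45],[[0,0,0],[0.7,2.5,1.6],0.45],[[0,0,0],[1,3.8,1.6],0.45],[[0,0,0],[1.2,4.8,1.6],0.45]]';python3 -m crank '[[[0,0,0],[0.1,1,0],0.45],[[0,0,0],[0.3,2,0],0.45],[[0,0,0],[0.3,2.5,0],0.45],[[0,0,0],[0.3,2.5,0],0.45],[[0,0,0],[0.3,2.5,0],0.45]]'; python3 wm.py|tail -5; python3 wm.py|tail -5;python3 - <<'E'
from h import *
cv2.imwrite("pics/w10.png",env.camera("wrist")["frame"]);cv2.imwrite("pics/s10.png",env.camera("scene")["frame"]);cv2.imwrite("pics/d10.png",env.camera("side")["frame"])
E
```

```text
time: 19.7
position: [0.5412, 0.0074, 0.1968]
ee_rot: [0.897, 0.442, -0.004, -0.002]
force: [0.4, 1.5, 1.0]
finger_gap: 0.0428
time: 20.12
position: [0.5706, 0.1307, 0.2373]
ee_rot: [0.897, 0.442, -0.004, -0.003]
force: [-0.1, -0.5, 0.0]
finger_gap: 0.0383
time: 20.53
position: [0.5774, 0.1926, 0.237]
ee_rot: [0.897, 0.443, -0.005, -0.003]
force: [0.4, 0.1, -0.4]
finger_gap: 0.0388
rim within 0.3 265 [124.89 125.67 126.14 126.58 127.29] 0.1261204442393794
rim within 0.6 527 [125.02 125.69 126.17 126.67 127.34] 0.1261625564841573
rim within 1.57 1299 [125.   125.67 126.17 126.63 127.29] 0.12614819241457262
rim within 3.2 2375 [125.   125.69 126.16 126.62 127.28] 0.12614953712941443
pointer 377 0.126251345450787 0.12628244058358573
rim within 0.3 261 [124.88 125.61 126.21 126.75 127.39] 0.12617994192101167
rim within 0.6 523 [124.86 125.66 126.18 126.69 127.4 ] 0.12615753136001567
rim within 1.57 1294 [124.9  125.67 126.16 126.64 127.39] 0.12615179462632814
rim within 3.2 2387 [124.97 125.69 126.16 126.61 127.33] 0.12615147553619163
pointer 379 0.12621528891011696 0.1261939019985871
```

View pics/w10.png

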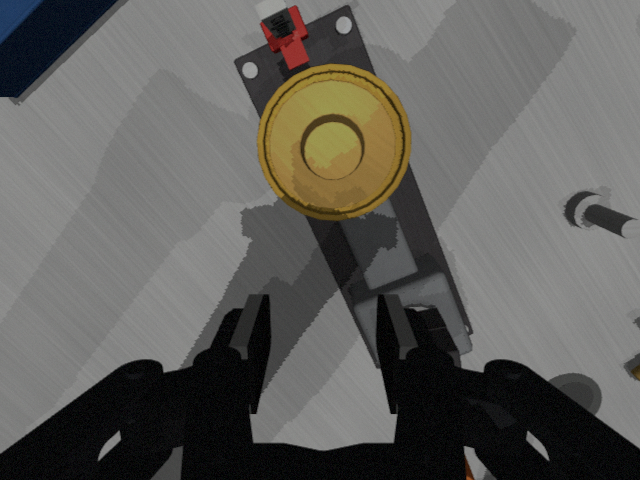

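View pics/s10.png

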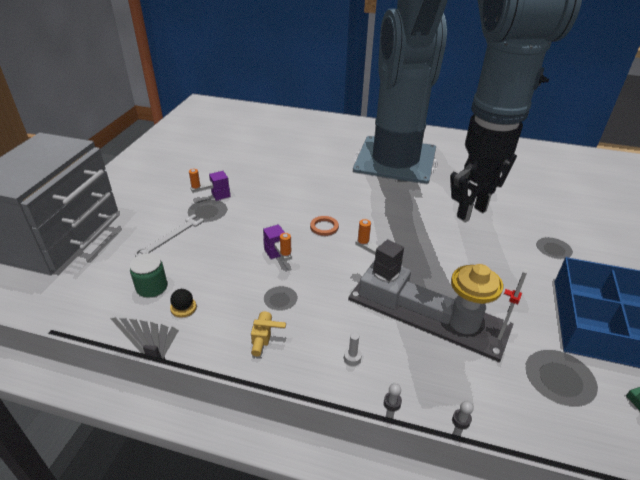

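View pics/d10.png

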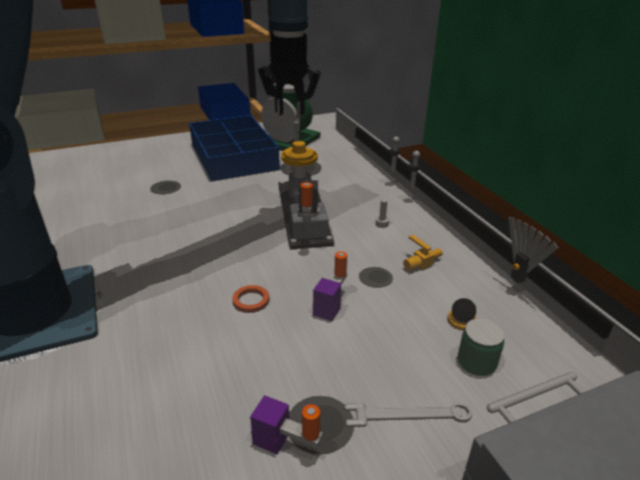

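The rim is at 126.15 mm and the pointer at 126.22 mm. The scene and side views show the other things where they were, and the cover is in the pan. One last check that the crank is seated, then I'll hand in.

```bash
python3 - <<'E'
from h import *
for n in("scene","side"):
    P=cloud(env.camera(n));d=np.hypot(P[...,0]-.5718,P[...,1]-.061)
    z=P[...,2][(d<.016)&(P[...,2]>.12)];print(n,"hub top",len(z),np.percentile(z,[10,50,90]) if len(z) else 0)
    z=P[...,2][(np.hypot(P[...,0]-.5435,P[...,1]-.006)<.009)&(P[...,2]>.15)];print(" grip top",len(z),np.median(z) if len(z) else 0)
s=env.observe();print(s["force"],s["time"])
env.finish_job()
E
```

```text
scene hub top 145 [0.12850781 0.12996326 0.13117333]
 grip top 39 0.1601714890320335
side hub top 33 [0.12841754 0.12980464 0.1309971 ]
 grip top 36 0.15939239905219002
[-0.44680212 -0.01869824 -0.72293793] 20.8833
the job is handed in; nothing more can be done
```

The dark steel crank is seated on the drive shaft and wound clockwise about 1.95 turns. The pan rim is level with the pointer's top, and I handed the job in at 20.9 s.

**Fitting:** I saw the tang's angle at about 52° and lowered the crank onto it with no contact force on the way down. While winding, the wrist force read about 5 to 13 N in all.

**Last checks:**
- **Level:** in the same wrist picture the rim is at 126.15 mm and the pointer at 126.2 mm, with no tilt around the rim.
- **Crank seated:** the hub top is at 130 mm and the grip top at 160 mm, as expected for a fully seated crank. The gripper is clear of everything.
- **Rest of the bench:** the cover is still lying in the pan. By eye in the scene and side pictures, the pointer and the other things are where they were.

**What disagreed:**
- **Pickup:** the arm had drifted about 9 mm along the jaws, so the crank was nudged a little on the bench while being gripped.
- **Shaft position:** the first camera estimate was about 2 mm off the close-up one. I used the close-up.
- **Rim height:** the scene and side cameras read it 1 to 2 mm less precisely, so I set the final height from the wrist camera.

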